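# Set the sand cores vent-side up in the clamping cradle and ratchet it tight

### The arm

A 6-joint arm with a two-finger parallel gripper is mounted at the origin on the work surface. World frame = base frame: x ahead of the robot, y to its left, z up, the work surface at z = 0. Lengths are in m, angles in rad, forces in N, time in s.
With the tool pointing down it reaches from about 0.35 to 0.925 m from the base axis. Payload 6.4 kg.
Tool frame: the origin (TCP) lies on the centre line of the jaws, within the pads' length; the fingertips stand 19 mm ahead of it and the grasp point (between the pads) is the TCP; z points along the fingers, y is the line along which they close (so a half turn about z gives the same grasp; the last joint's range is limited). The gripper opens to 94 mm and grips with 3 to 60 N. Pads are 16 mm wide; open, the fingers measure 119 mm over their backs; the gripper's body (75 mm by 177 mm) begins 78 mm behind the grasp point.
Start: joints at [-1.476, 0.245, 1.558, -0, 1.339, -0.174], TCP at [0.173, -0.627, 0.224] pointing down, gripper open.
Joint ranges: [-3.13, 3.13], [-1.02, 2.26], [0.13, 2.54], [-0.95, 4.09], [0.21, 2.88], [-2.74, 2.74]. Speed limits (rad/s): [2.57, 2.57, 3.14, 3.14, 3.14, 3.14].

### API

Orientations are given as a 3x3 rotation matrix whose columns are the frame's x, y, z axes.
In Python, from rig import ctrl gives the robot as it stands. The module is installed in compiled form; this text tells all that it offers.
- The arm moves only by the tool jog_arm, never from a script. Its argument "series" is a list of rows, each a list of 3 entries, a list of its own where there are three numbers: the shift along the tool's x, y, z in mm, then the turn about the tool's z in rad, then the finger opening in mm, from 0 to 94. A call has 1 to 8 rows; each row shifts and turns the commanded pose from where the row before left it, along the tool's axes as they then stand; what a row does not reach is not made up. A row lasts 1/12 s, in which the tool goes at most 41.7 mm and 7.16 degrees, less where a joint would pass 70% of its speed; a pose out of reach is approached as far as the arm can. A call with a gripper value outside its range is refused whole. The fingers move at their own pace and stop on an object; the grip force is fixed at half the most. Time passes only in rows, so rows that do not move let the fingers close. It gives the time, the measured TCP pose, the force, the opening and the grip force at its end, in the units of the state.
- ctrl.get_state(): the state, without advancing time (a new reading comes with each control period).
- ctrl.grab_frame(name): name is "scene" or "top" or "wrist"; returns a dict with "img" (480x640x3 uint8, red, green, blue), "mtx" (3x3 intrinsics, pixels), "position" and "attitude" of the camera in the world. Camera axes: x right, y down, z forward; pixel columns grow to the right and rows downward; lengths in m; the calibration is good to about 2 mm. A picture is of the moment at which its call begins. There is no depth.
- ctrl.sign_off(): hands the job in; it is judged then, once.
The state is a dict: "time_s": time; "joint_pos": joint angles; "dq": joint speeds; "effort": joint torques, N m; "tool_pos": TCP position; "ee_rot": TCP orientation; "force": force on the tool from outside, world axes, zero at the start; "torque": the same for the moment, N m; "width": opening from 0.0 (shut) to 1.0 (fully open); "grip_force": force on a finger pad.
Only numpy, scipy, OpenCV 4.12 (cv2) and the standard library are available. Lean on these libraries where they do the work, as an engineer would, in place of code of your own. Each camera call takes 0.05 s, during which the arm holds its last target. There are 200 camera calls.

### The job

Lay every round sand core from the framed mat into the clamping cradle, one to a trough, with the flats of its ends facing up (roll it along the mat to turn it). Once all of them lie in the troughs, tighten the clamp nut as far as it goes by swinging its ratchet handle back and forth, so that the jaw holds all the cores; do not start tightening earlier. Leave the jar, the bowl and the cup where they stand.

Things in the scene. Friction and masses are not known exactly. Their poses are not given: they have to be found in the camera images.
- cradle: fixed clamping cradle, placed and turned a little differently each time. Origin on the bench below the middle of the middle trough, z up. Base plate 12 mm thick, x -110 to 190 mm, y -125 to 125 mm. Three V troughs along its x at y = -78, 0, 78 mm. A fence (face at x = -85 mm, 70 mm high) closes their near end, the jaw their far end. The clamp nut stands upright at x = 150, y = -50 mm
- trough1 (a point): middle of the trough at y = -78 mm, where the centre of a core lying in it belongs, 51 mm above the bench; axes as the cradle's. Each trough is two V supports 20 mm wide, 42 mm before and after this point, with 45 degree faces that meet 20 mm above the bench and reach to 54 mm; nothing between them but the base plate. Lay the core within 8 mm of this point along x, to clear fence and jaw
- trough2 (a point): the same for the trough at y = 0
- trough3 (a point): the same for the trough at y = 78 mm
- jaw_face (a point): middle of the wooden face of the sliding jaw, 51 mm above the bench; jaw top at 65 mm. It stands at x = 85 mm in the cradle's frame when open and moves to the fence (-x) by 3.2 mm per radian of the nut; the face is sprung and yields up to 7 mm
- nut (a joint): angle of the clamp nut and its toothed wheel, rad; 0 at the start (jaw open), grows clockwise seen from above as it tightens; the jaw meets the cores at about 6.2, the nut stops dead at 8.0. It can only be tightened
- nut_axis (a point): point on the upright axis of the clamp nut, on top of its toothed wheel, 80 mm above the bench
- handle (a joint): angle of the ratchet handle, rad, -0.7 to 0.7 between stops; at 0 it points along the cradle's -y from the nut; it grows clockwise seen from above (knob to the cradle's -x). Growing drives the nut by a pawl on 16 teeth (up to 0.4 rad of a swing is lost before a tooth is caught; 4 to 7 N at the knob); swinging back (about 2 N) clicks over the teeth. It stays where it is left
- handle_knob (a point): middle of the upright round wooden knob on the end of the ratchet handle, 100 mm from the nut's axis; the knob is 24 mm in diameter and reaches from 92 to 144 mm above the bench, this point at 117 mm
- frame: fixed low wooden frame round a rubber mat, in which the cores lie on the bench. Origin on the bench at its middle, axes as the world's. Inside it measures 320 mm along x and 415 mm along y; the strips are 14 mm wide and 12 mm high and stop a rolling core. It does not move
- core1: loose sand core, all alike: grey cylinder 44 mm thick, 120 mm long, plus a D-shaped print 15 mm long, 30 mm across, at each end; 150 mm in all, 0.3 kg (varies). Origin at its centre, x along it, z out of the side where both prints have their flat (4 mm off the axis) and where a dark 5 mm vent line runs. Starts in the frame on the bench, flats 65 to 100 degrees off up; may be absent
- core2: loose sand core, all alike: grey cylinder 44 mm thick, 120 mm long, plus a D-shaped print 15 mm long, 30 mm across, at each end; 150 mm in all, 0.3 kg (varies). Origin at its centre, x along it, z out of the side where both prints have their flat (4 mm off the axis) and where a dark 5 mm vent line runs. Starts in the frame on the bench, flats 65 to 100 degrees off up; may be absent
- core3: loose sand core, all alike: grey cylinder 44 mm thick, 120 mm long, plus a D-shaped print 15 mm long, 30 mm across, at each end; 150 mm in all, 0.3 kg (varies). Origin at its centre, x along it, z out of the side where both prints have their flat (4 mm off the axis) and where a dark 5 mm vent line runs. Starts in the frame on the bench, flats 65 to 100 degrees off up; may be absent
- core4: loose sand core, all alike: grey cylinder 44 mm thick, 120 mm long, plus a D-shaped print 15 mm long, 30 mm across, at each end; 150 mm in all, 0.3 kg (varies). Origin at its centre, x along it, z out of the side where both prints have their flat (4 mm off the axis) and where a dark 5 mm vent line runs. Starts in the frame on the bench, flats 65 to 100 degrees off up; may be absent
- wash_jar: bystander: dark closed jar 68 mm in diameter and 85 mm high on the bench; origin at the centre of its underside
- sand_bowl: bystander: dark iron bowl 110 mm across and 50 mm high; origin at the centre of its underside
- tool_cup: bystander: copper cup 72 mm in diameter and 90 mm high; origin at the centre of its underside
Things that resemble listed ones, but are neither listed nor needed, are in the scene too. Leave any orange or pink look-alike of the core3 alone.

How it is judged:
By the outcome, as a careful person would: the job done as asked, in the order asked, and still so for the second after the job is handed in, with the robot touching nothing.
Of core1, core2, core3, core4 only 2 to 3 are there at a start; the rules pass over those that are not, and their reading is None.
At some moment in a run one of core1, core2, core3, core4 may be knocked a few centimetres aside while the robot is not near it.
Once in a run the grip may slacken for a moment while it holds something.
It also fails if it takes over 200 s, if anything falls off the work surface, if the arm or the gripper's body presses on something with over 40 N, if the wrist force passes 120 N, or if a joint passes its speed limit or range.

## Working session

There is one attempt and no reset: what is moved stays moved. The work goes in short steps, Python scripts to look and compute and a tool call to move; the robot and the scene stay as the last step left them, time stands still between calls to the robot, and variables do not carry over. Pictures are saved under pics/ and viewed, at most 14 in all, crops included, and the job is handed in when it is done.

Besides the shell and the picture viewer there is one more tool, called after "Call:" as a command line: name --argument value ..., lists and objects as JSON in quotes. jog_arm: Moves the arm, as the interface text tells. Its arguments: {"type":"object","properties":{"series":{"type":"array","items":{"type":"array"}}},"required":["series"]}

```bash
mkdir -p pics
cat > h.py <<'E'
import numpy as np, cv2
from rig import ctrl
def grab(name,fn=None):
    f=ctrl.grab_frame(name)
    np.savez(f'{name}.npz',mtx=f['mtx'],p=f['position'],R=f['attitude'],img=f['img'])
    if fn: cv2.imwrite(f'pics/{fn}.png',f['img'][:,:,::-1])
    return f
def load(name):
    d=np.load(f'{name}.npz'); return d
def rot(d):
    R=np.array(d['R'] if 'R' in d else d['attitude']); return R
def px2w(d,u,v,z):
    r=rot(d)@np.linalg.solve(d['mtx'],[u,v,1.0]); p=np.array(d['p']); return p+r*(z-p[2])/r[2]
def w2px(d,w):
    c=rot(d).T@(np.array(w)-d['p']); q=d['mtx']@c; return q[:2]/q[2]
E
python3 - <<'E'
from h import *
for n in ('top','scene'):
    f=grab(n,n+'0'); print(n,f['position'],f['attitude'],f['mtx'])
s=ctrl.get_state();print(s)
E
```

```text
top [ 0.17437573 -0.04284408  1.56626164] [[ 4.81709778e-02 -9.73715722e-01  2.22614577e-01]
 [-9.98838777e-01 -4.67786907e-02  1.15261724e-02]
 [-8.09596894e-04 -2.22911298e-01 -9.74838396e-01]] [[491.86726294   0.         324.46274253]
 [  0.         491.86726294 237.16073048]
 [  0.           0.           1.        ]]
scene [1.62263974 0.44122524 0.92093917] [[-0.37672257  0.52457663 -0.76347853]
 [ 0.92623208  0.2015707  -0.31853319]
 [-0.01320017 -0.82715695 -0.56181593]] [[622.48226514   0.         322.15137897]
 [  0.         622.48226514 236.56179177]
 [  0.           0.           1.        ]]
{'time_s': 0.1, 'joint_pos': array([-1.47609652e+00,  2.45739946e-01,  1.55886582e+00,  3.71183489e-05,
        1.33870436e+00, -1.74089772e-01]), 'dq': array([ 0.00056638, -0.00037848, -0.00259617,  0.00055715, -0.00071764,
        0.0008533 ]), 'effort': array([ 8.88786126e-04, -4.16914701e+01, -3.15524769e+01,  6.86993427e-02,
        3.09622195e-02, -5.47702666e-05]), 'tool_pos': array([ 0.17259043, -0.62614976,  0.22347241]), 'ee_rot': array([[ 9.64095344e-01,  2.65556307e-01, -1.26439641e-04],
       [ 2.65556129e-01, -9.64093879e-01,  1.71318823e-03],
       [ 3.33048257e-04, -1.68525362e-03, -9.99998524e-01]]), 'force': array([ 0.04314759, -0.58296299, -0.46642986]), 'torque': array([-0.06202122,  0.00775921,  0.00911554]), 'grip_force': 0.0, 'width': 1.0037828545687968}
```

View pics/top0.png

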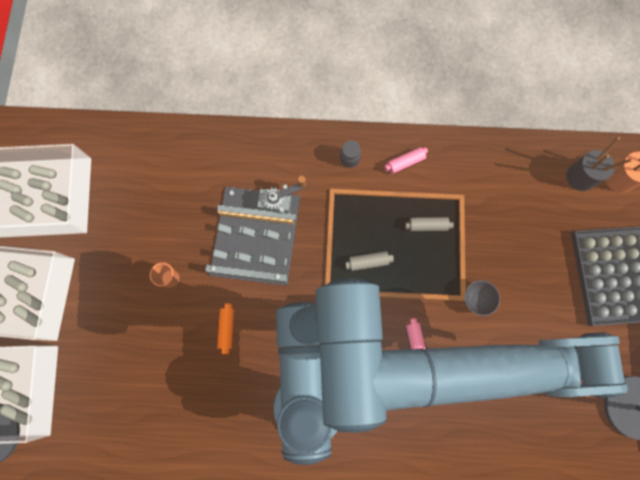

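View pics/scene0.png

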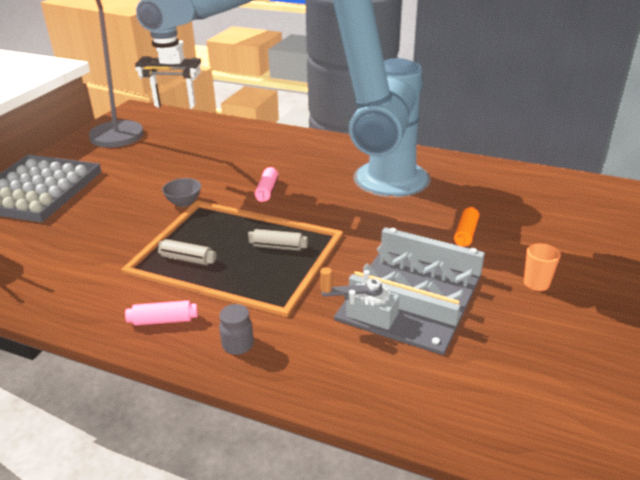

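The top view shows two grey cores in the frame, at about (429,224) and (369,261), and the cradle at about (253,235). The knob is at (301,180). I'll enlarge these areas for precise readings.

Run:
```python
from h import *
def crop(n,x,y,w,h,s): return cv2.resize(load(n)['img'][y:y+h,x:x+w,::-1],None,fx=s,fy=s,interpolation=cv2.INTER_CUBIC)
a=crop('top',200,170,130,120,6)   # 780x720 too high
a=crop('top',200,172,133,119,5)
cv2.imwrite('pics/cr_a.png',crop('top',200,172,120,115,5))
b=crop('top',340,205,133,75,6); c=crop('scene',145,220,178,55,4)
c=cv2.resize(c,(b.shape[1],int(c.shape[0]*b.shape[1]/c.shape[1])))
m=np.vstack([b[:350],c]); print(m.shape); cv2.imwrite('pics/cr_b.png',m[:600])
```

```text
(596, 798, 3)
```

View pics/cr_a.png

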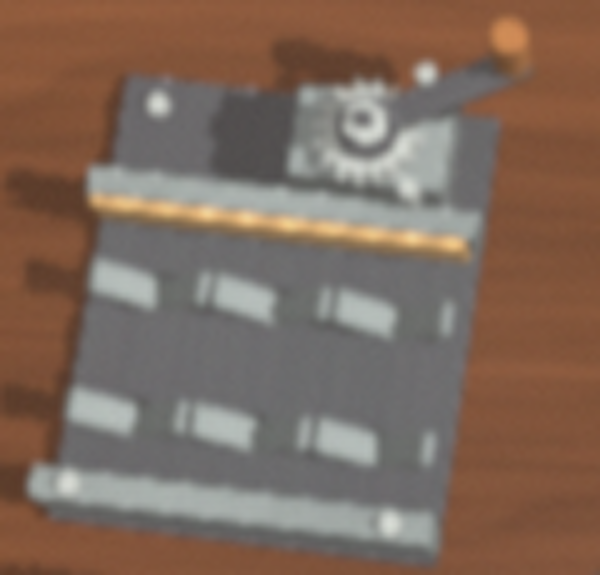

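View pics/cr_b.png

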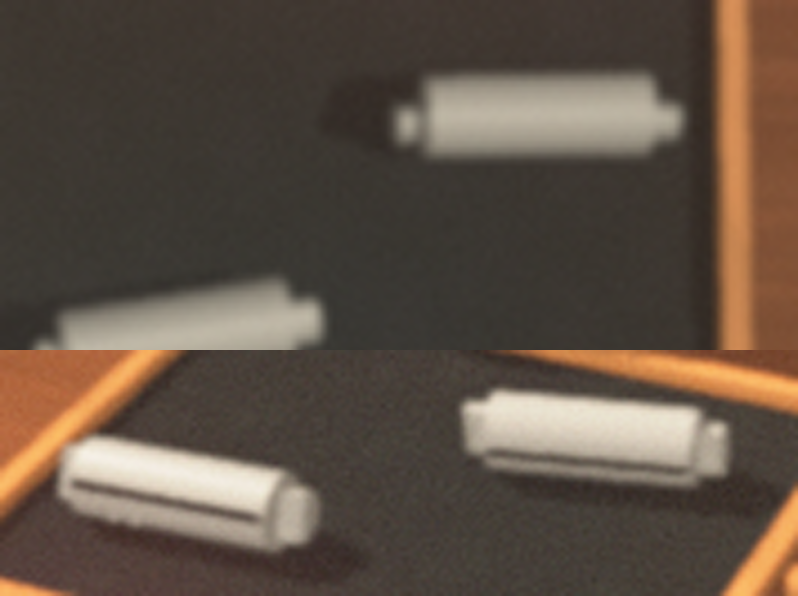

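```bash
cat >> h.py <<'E'
def cores(d,lo=110,amin=150):
    "grey cores inside the frame area of the top picture: pixel centre + axis"
    im=np.array(d['img']).astype(int); m=((im.min(2)>lo)&(im.max(2)-im.min(2)<45)).astype(np.uint8)
    win=np.zeros_like(m); win[195:293,335:462]=1; m*=win
    n,l,st,ce=cv2.connectedComponentsWithStats(m); out=[]
    for i in range(1,n):
        if st[i,4]<amin: continue
        pts=np.argwhere(l==i)[:,::-1].astype(np.float32)
        (c,wh,a)=cv2.minAreaRect(pts); w,v=np.linalg.eigh(np.cov(pts.T)); ax=v[:,1]
        c=np.array(c); L=max(wh)/2
        A=px2w(d,*(c-ax*L),.022);B=px2w(d,*(c+ax*L),.022)
        out.append((st[i,4],c,(A+B)/2,np.degrees(np.arctan2(*(B-A)[1::-1])),np.linalg.norm(B-A)))
    return out
E
python3 - <<'E'
from h import *
from scipy.optimize import least_squares
d=load('top')
P=[((125,75),(190,125,12)),((500,120),(190,-125,12)),((437,562),(-110,-125,12)),((45,517),(-110,125,12)),((365,120),(150,-50,85)),]
def W(q,l): c,s=np.cos(q[2]),np.sin(q[2]); x,y,z=np.array(l)/1e3; return [q[0]+c*x-s*y,q[1]+s*x+c*y,z]
uv=[np.array([199.6+a[0]/5,171.6+a[1]/5]) for a,_ in P]
f=lambda q:np.concatenate([w2px(d,W(q,l))-u for u,(_,l) in zip(uv,P)])
r=least_squares(f,[.6,.2,0]);q=r.x
print(q,np.degrees(q[2]));print(r.fun.reshape(-1,2).round(2))
np.save('cradle.npy',q)
for n,l in dict(t1=(0,-78,51),t2=(0,0,51),t3=(0,78,51),nut=(150,-50,80)).items(): print(n,np.round(W(q,l),4))
k=px2w(d,199.6+508/5,171.6+35/5,.144);print('knob',k); v=k-W(q,(150,-50,80)); print(np.hypot(*v[:2])); a=np.arctan2(v[1],v[0])-q[2]; print('handle',-(a+np.pi/2))
for z in (30,): 
  print([ (w2px(d,W(q,(x,y,20)))-[199.6,171.6])*5 for x,y in((42,-78),(-42,-78),(42,78))])
  print([ (w2px(d,W(q,(x,y,65)))-[199.6,171.6])*5 for x,y in((85,-100),(85,100))])
for c in cores(d): print(c)
E
```

```text
[ 0.48897284  0.20428031 -0.07241431] -4.149034266478243
[[-0.   -0.61]
 [-0.38 -0.97]
 [-0.23  0.34]
 [ 0.44 -0.05]
 [ 0.16  1.22]]
t1 [0.4833 0.1265 0.051 ]
t2 [0.489  0.2043 0.051 ]
t3 [0.4946 0.2821 0.051 ]
nut [0.635  0.1436 0.08  ]
knob [0.6787273  0.05365022 0.144     ]
0.09999460006262757
handle -0.5254253398174848
[array([395.10154864, 320.48837815]), array([376.54372603, 447.84226723]), array([156.43400871, 292.28124084])]
[array([432.67654796, 242.58799611]), array([119.93093941, 205.91764877])]
(np.int32(476), array([429.5, 223.5]), array([ 0.58871751, -0.36239747,  0.022     ]), np.float64(93.32505494151137), np.float64(0.1458724085283466))
(np.int32(501), array([369.32077026, 260.8352356 ]), array([ 0.45663969, -0.1711606 ,  0.022     ]), np.float64(101.93908426996458), np.float64(0.15237421390216513))
(np.int32(370), array([356.5, 287.5]), array([ 0.36955368, -0.13311471,  0.022     ]), np.float64(93.19616066531765), np.float64(0.13532090234226))
```

```bash
cat >> h.py <<'E'
import json
def plan(legs,start=None):
    "legs: (xyz m, yaw of tool y rad or None, opening, step mm) -> rows in tool axes"
    s=ctrl.get_state(); p=np.array(s['tool_pos'])*1e3; R=np.array(s['ee_rot']); yaw=np.arctan2(R[1,1],R[0,1]); rows=[]
    for xyz,ty,op,step in legs:
        t=np.array(xyz)*1e3; ty=yaw if ty is None else ty; dy=(ty-yaw+np.pi)%(2*np.pi)-np.pi
        n=max(1,int(np.ceil(max(np.linalg.norm(t-p)/step,abs(dy)/.11))))
        for i in range(n):
            k=n-i; d=(t-p)/k; a=round((ty-yaw+np.pi)%(2*np.pi)-np.pi,4)/k; a=round(-a,3)
            Y=np.array([np.cos(yaw),np.sin(yaw),0]);X=np.array([-np.sin(yaw),np.cos(yaw),0]);Z=np.array([0,0,-1.])
            sh=np.round([d@X,d@Y,d@Z]); p=p+sh[0]*X+sh[1]*Y+sh[2]*Z; yaw-=a
            rows.append([[int(x) for x in sh],a,op])
    for i in range(0,len(rows),8): print(json.dumps(rows[i:i+8]).replace(' ',''))
E
python3 - <<'E'
from h import *
d=load('scene')
c=lambda x,y:np.array([145+x/4.483-.4,220+(y-350)/4.483-.4])
for nm,C,ax,pts in (('A',(.5887,-.3624),93.3,((70,483),(262,518))),('B',(.4566,-.1712),101.9,((485,455),(690,472)))):
    a=np.radians(ax);u=np.array([np.cos(a),np.sin(a),0]);n=np.array([np.sin(a),-np.cos(a),0])
    mid=c(*np.mean(pts,0)); best=[]
    for th in range(0,140,2):
        t=np.radians(th); q=np.array([*C,.022])+.022*(np.sin(t)*n+np.cos(t)*np.array([0,0,1]))
        a1=w2px(d,q-u*.06);a2=w2px(d,q+u*.06); e=(a2-a1)/np.linalg.norm(a2-a1); w=mid-a1
        best.append((abs(e[0]*w[1]-e[1]*w[0]),th))
    print(nm,sorted(best)[:3])
plan([((.5887,-.3624,.16),.058,60,30)])
E
```

```text
A [(np.float64(0.119376332695035), 60), (np.float64(0.1903983142638186), 58), (np.float64(0.4272201020035311), 62)]
B [(np.float64(0.08797508715386826), 90), (np.float64(0.1553959365299895), 92), (np.float64(0.3376996652462476), 88)]
[[[28,-8,4],-0.08,60],[[28,-6,4],-0.08,60],[[29,-4,4],-0.08,60],[[29,-2,4],-0.08,60],[[29,1,4],-0.08,60],[[29,3,4],-0.08,60],[[28,5,4],-0.08,60],[[28,8,4],-0.08,60]]
[[[27,10,3],-0.08,60],[[26,12,4],-0.08,60],[[26,14,3],-0.08,60],[[24,16,4],-0.08,60],[[23,18,3],-0.08,60],[[22,19,4],-0.08,60],[[20,21,3],-0.08,60],[[18,23,4],-0.08,60]]
[[[16,24,3],-0.08,60]]
```

Call:
jog_arm --series '[[[28,-8,4],-0.08,60],[[28,-6,4],-0.08,60],[[29,-4,4],-0.08,60],[[29,-2,4],-0.08,60],[[29,1,4],-0.08,60],[[29,3,4],-0.08,60],[[28,5,4],-0.08,60],[[28,8,4],-0.08,60]]'

```text
time_s: 0.77
tool_pos: [0.3697, -0.502, 0.1918]
ee_rot: [[0.612, 0.791, -0.0], [0.791, -0.612, 0.001], [0.0, -0.001, -1.0]]
force: [-0.7, -0.7, -0.1]
width: 0.643
grip_force: 0.0
```

Call:
jog_arm --series '[[[27,10,3],-0.08,60],[[26,12,4],-0.08,60],[[26,14,3],-0.08,60],[[24,16,4],-0.08,60],[[23,18,3],-0.08,60],[[22,19,4],-0.08,60],[[20,21,3],-0.08,60],[[18,23,4],-0.08,60]]'

```text
time_s: 1.43
tool_pos: [0.5654, -0.3769, 0.1638]
ee_rot: [[0.018, 1.0, -0.001], [1.0, -0.018, 0.001], [0.001, -0.001, -1.0]]
force: [0.3, 0.9, -0.4]
width: 0.641
grip_force: 0.0
```

Call:
jog_arm --series '[[[16,24,3],-0.08,60],[[0,0,0],0,60],[[0,0,0],0,60]]'

```text
time_s: 1.68
tool_pos: [0.5893, -0.3615, 0.1605]
ee_rot: [[-0.06, 0.998, -0.001], [0.998, 0.06, 0.001], [0.001, -0.001, -1.0]]
force: [-0.1, 0.8, 0.5]
width: 0.638
grip_force: 0.0
```

Run:
```python
from h import *
f=grab('wrist','w1'); s=ctrl.get_state(); print(s['tool_pos'],s['width'],s['time_s'],np.degrees(np.arctan2(s['ee_rot'][1,1],s['ee_rot'][0,1])))
print(f['position'],f['attitude'],f['mtx'][0,0]); grab('top')
for c in cores(load('top')): print(c)
```

```text
[ 0.58866205 -0.36236562  0.160801  ] 0.6394064558511424 1.7333 3.3197271146018204
[ 0.58549912 -0.2873268   0.31946864] [[ 0.99823709  0.0579356   0.01289091]
 [ 0.05931207 -0.96573791 -0.2526507 ]
 [-0.00218823  0.25296988 -0.96747168]] 364.16465244185946
(np.int32(4161), array([405.75006104, 252.25      ]), array([ 0.4943624 , -0.29064911,  0.022     ]), np.float64(136.80329972099108), np.float64(0.49066770086109784))
```

View pics/w1.png

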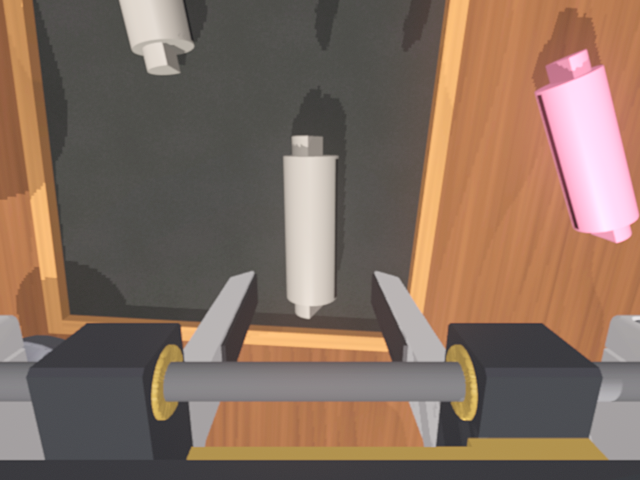

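The wrist view shows core A between the fingers, running from (308,137) to (309,316) with its vent line to the right, out of sight.

Run:
```python
from h import *
d=load('wrist')
# silhouette edges: at far end x 284..338,y157 ; near end x 286..335,y302
a=[px2w(d,u,v,.024) for u,v in((284,157),(338,157),(286,298),(335,298))]
print(np.round(a,4)); c=np.mean(a,0); far=(a[0]+a[1])/2; near=(a[2]+a[3])/2; print(c,np.degrees(np.arctan2(*(far-near)[1::-1])))
c2=(px2w(d,308,137,.03)+px2w(d,309,316,.014))/2; print(c2)
b=px2w(d,162,70,.02); print('B tip',b)
```

```text
[[ 0.5617 -0.2987  0.024 ]
 [ 0.6044 -0.2961  0.024 ]
 [ 0.5681 -0.419   0.024 ]
 [ 0.6109 -0.4164  0.024 ]]
[ 0.58630073 -0.35756169  0.024     ] 93.07294910984768
[ 0.58464332 -0.36121475  0.022     ]
B tip [ 0.46653385 -0.23995193  0.02      ]
```

Run:
```python
from h import *
plan([((.586,-.360,.026),.054,60,28),((.586,-.360,.026),.054,50,28),((.586,-.360,.026),.054,50,28),((.559,-.3615,.026),.054,50,3)])
```

```text
[[[1,0,27],0.001,60],[[1,-1,27],0.0,60],[[0,0,27],0.001,60],[[1,-1,27],0.0,60],[[0,0,27],0.001,60],[[0,0,0],-0.0,50],[[0,0,0],-0.0,50],[[0,-3,0],-0.0,50]]
[[[0,-3,0],-0.0,50],[[0,-3,0],-0.0,50],[[0,-3,0],-0.0,50],[[0,-3,0],-0.0,50],[[0,-2,0],-0.0,50],[[0,-3,0],-0.0,50],[[0,-2,0],-0.0,50],[[0,-3,0],-0.0,50]]
[[[0,-2,0],-0.0,50]]
```

Call:
jog_arm --series '[[[1,0,27],0,60],[[0,-1,27],0,60],[[1,0,27],0,60],[[0,-1,27],0,60],[[0,0,27],0,60],[[0,0,0],0,50],[[0,0,0],0,50],[[0,0,0],0,50]]'

```text
time_s: 2.45
tool_pos: [0.587, -0.3621, 0.0284]
ee_rot: [[-0.057, 0.998, 0.002], [0.998, 0.057, -0.001], [-0.002, 0.001, -1.0]]
force: [1.1, -0.0, 0.3]
width: 0.534
grip_force: 0.0
```

Call:
jog_arm --series '[[[0,-3,0],0,50],[[0,-3,0],0,50],[[0,-3,0],0,50],[[0,-3,0],0,50],[[0,-3,0],0,50],[[0,-3,0],0,50],[[0,-3,0],0,50],[[0,-3,0],0,50]]'

```text
time_s: 3.12
tool_pos: [0.5625, -0.3622, 0.0264]
ee_rot: [[-0.058, 0.998, -0.0], [0.998, 0.058, 0.0], [0.0, -0.0, -1.0]]
force: [-0.8, 0.5, 0.3]
width: 0.536
grip_force: 0.1
```

Call:
jog_arm --series '[[[0,-3,0],0,50],[[0,0,0],0,50],[[0,0,0],0,50]]'

```text
time_s: 3.37
tool_pos: [0.5596, -0.3623, 0.0264]
ee_rot: [[-0.058, 0.998, -0.0], [0.998, 0.058, 0.0], [0.0, -0.0, -1.0]]
force: [1.1, 0.3, 0.4]
width: 0.534
grip_force: 0.0
```

Run:
```python
from h import *
f=grab('wrist'); s=ctrl.get_state(); print(s['tool_pos'],s['width'],s['time_s'])
cv2.imwrite('pics/w2.png',f['img'][:,150:490,::-1])
```

```text
[ 0.55977544 -0.36234702  0.02639656] 0.5342683526635713 3.4167
```

View pics/w2.png

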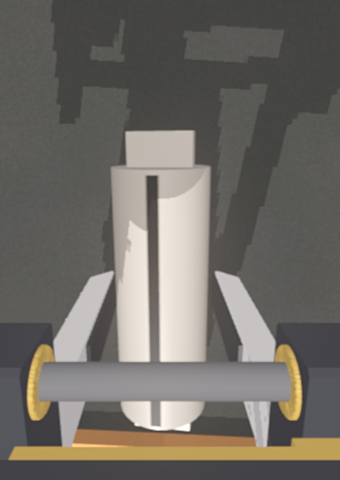

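The core has rolled: the vent line runs from (302,178) to (305,420), slightly left of the top. I'll work out the remaining angle.

```bash
cat >> h.py <<'E'
def roll(d,line,eL,eR,axis_deg,r=.022):
    "vent angle from up (+ toward the side of n) from a line pixel and the silhouette edge pixels near it"
    a=np.radians(axis_deg);u=np.array([np.cos(a),np.sin(a),0]);n=np.array([np.sin(a),-np.cos(a),0]);z=np.array([0,0,1.])
    p=np.array(d['p']); R=rot(d)
    def ang(q): w=R@np.linalg.solve(d['mtx'],[*q,1.]); w=w-u*(u@w); return np.arctan2(w@n,-(w@z))
    aL,aR,al=ang(eL),ang(eR),ang(line); m=(aL+aR)/2; h=abs(aR-aL)/2; D=r/np.sin(h)
    b=al-m; phi=np.arcsin(np.clip(D*np.sin(b)/r,-1,1))-b   # from the direction to the camera
    # lateral n, height of axis
    return np.degrees(phi-m), (p@n)+D*np.sin(m), p[2]-D*np.cos(m), n
E
python3 - <<'E'
from h import *
d=load('wrist')
for l,a,b in(((302,178),(261,178),(360,178)),((303.5,300),(266,300),(358,300))):
    r=roll(d,l,a,b,93.1); print(r)
E
```

```text
(np.float64(-8.133649108681015), np.float64(0.5376583354598405), np.float64(0.020392291193360695), array([0.99853667, 0.05407881, 0.        ]))
(np.float64(-9.022202890509696), np.float64(0.5384524465319398), np.float64(0.022739124288008894), array([0.99853667, 0.05407881, 0.        ]))
```

Call:
jog_arm --series '[[[0,1,0],0,50],[[0,1,0],0,50],[[0,0,0],0,46],[[0,0,0],0,42],[[0,0,0],0,38],[[0,0,0],0,38],[[0,0,0],0,38]]'

```text
time_s: 4.0
tool_pos: [0.562, -0.3622, 0.0264]
ee_rot: [[-0.058, 0.998, 0.0], [0.998, 0.058, -0.0], [-0.0, 0.0, -1.0]]
force: [0.9, -0.1, -0.7]
width: 0.46
grip_force: 30.0
```

Run:
```python
from h import *
d0=load('wrist'); print('far tip',px2w(d0,310,131,.026),'rim',px2w(d0,311,167,.044))
f=grab('wrist'); s=ctrl.get_state(); print(s['tool_pos'],s['width'],s['grip_force'])
cv2.imwrite('pics/w3.png',cv2.resize(f['img'][110:440,230:400,::-1],None,fx=1.8,fy=1.8))
```

```text
far tip [ 0.55357508 -0.28303293  0.026     ] rim [ 0.5549186  -0.29673178  0.044     ]
[ 0.56199015 -0.36223044  0.02644332] 0.4665351910011524 29.99681532382965
```

View pics/w3.png

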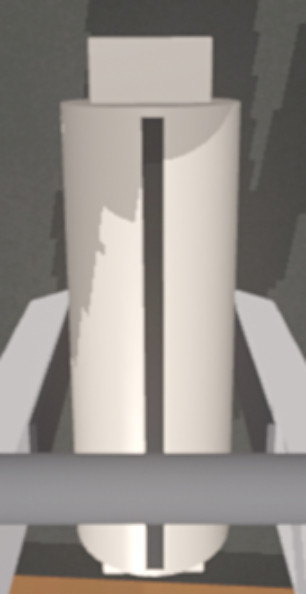

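Run:
```python
from h import *
print(roll(load('wrist'),(314.5,177),(264.5,177),(363,177),93.1)[0])
plan([((.562,-.362,.17),None,38,25),((.4878,.1262,.15),1.498,38,28)])
```

```text
0.806550337387336
[[[0,0,-24],-0.0,38],[[0,0,-24],-0.0,38],[[0,0,-24],-0.0,38],[[0,0,-24],-0.0,38],[[0,0,-24],-0.0,38],[[0,0,-24],-0.0,38],[[27,-3,1],-0.08,38],[[27,0,1],-0.08,38]]
[[[27,2,1],-0.08,38],[[27,4,1],-0.08,38],[[27,6,1],-0.08,38],[[26,8,1],-0.08,38],[[26,10,1],-0.08,38],[[25,12,1],-0.08,38],[[23,14,1],-0.08,38],[[22,16,1],-0.08,38]]
[[[21,18,1],-0.08,38],[[19,20,1],-0.08,38],[[18,21,1],-0.08,38],[[16,23,1],-0.08,38],[[14,24,2],-0.08,38],[[12,25,1],-0.08,38],[[10,25,2],-0.08,38],[[9,26,1],-0.08,38]]
```

Call:
jog_arm --series '[[[0,0,-24],0,38],[[0,0,-24],0,38],[[0,0,-24],0,38],[[0,0,-24],0,38],[[0,0,-24],0,38],[[0,0,-24],0,38],[[27,-3,1],-0.08,38],[[27,0,1],-0.08,38]]'

```text
time_s: 4.72
tool_pos: [0.5537, -0.3096, 0.17]
ee_rot: [[-0.218, 0.976, 0.002], [0.976, 0.218, -0.002], [-0.002, 0.002, -1.0]]
force: [0.4, 0.5, -3.9]
width: 0.464
grip_force: 30.0
```

Call:
jog_arm --series '[[[27,2,1],-0.08,38],[[27,4,1],-0.08,38],[[27,6,1],-0.08,38],[[26,8,1],-0.08,38],[[26,10,1],-0.08,38],[[25,12,1],-0.08,38],[[23,14,1],-0.08,38],[[22,16,1],-0.08,38]]'

```text
time_s: 5.38
tool_pos: [0.518, -0.091, 0.1594]
ee_rot: [[-0.759, 0.651, -0.002], [0.651, 0.759, 0.001], [0.002, -0.001, -1.0]]
force: [-0.3, -0.0, -3.5]
width: 0.46
grip_force: 30.0
```

Call:
jog_arm --series '[[[21,18,1],-0.08,38],[[19,20,1],-0.08,38],[[18,21,1],-0.08,38],[[16,23,1],-0.08,38],[[14,24,2],-0.08,38],[[12,25,1],-0.08,38],[[10,25,2],-0.08,38],[[9,26,1],-0.08,38]]'

```text
time_s: 6.05
tool_pos: [0.486, 0.1272, 0.1494]
ee_rot: [[-0.998, 0.069, -0.002], [0.069, 0.998, -0.0], [0.002, -0.0, -1.0]]
force: [0.5, 0.4, -3.2]
width: 0.462
grip_force: 30.0
```

Run:
```python
from h import *
f=grab('wrist','w4'); s=ctrl.get_state(); print(s['tool_pos'],s['width'],s['grip_force'],np.arctan2(s['ee_rot'][1,1],s['ee_rot'][0,1]))
q=np.load('cradle.npy'); d=load('wrist')
def W(l): c,s=np.cos(q[2]),np.sin(q[2]); x,y,z=np.array(l)/1e3; return [q[0]+c*x-s*y,q[1]+s*x+c*y,z]
for l in((-85,-78,70),(-85,0,70),(-85,78,70),(-32,0,20),(-52,0,20),(32,0,20),(-32,-39,54),(-32,39,54),(85,0,65)): print(l,w2px(d,W(l)).round(1))
```

```text
[0.48462385 0.13094382 0.14910655] 0.4620239592570997 29.993625283241272 1.5071542619681901
(-85, -78, 70) [311.7 120.6]
(-85, 0, 70) [436.7 121. ]
(-85, 78, 70) [561.8 121.4]
(-32, 0, 20) [410.4 195.1]
(-52, 0, 20) [412.2 169.5]
(32, 0, 20) [405.1 271.4]
(-32, -39, 54) [367.3 201.4]
(-32, 39, 54) [478.2 201.7]
(85, 0, 65) [414.8 357.9]
```

View pics/w4.png

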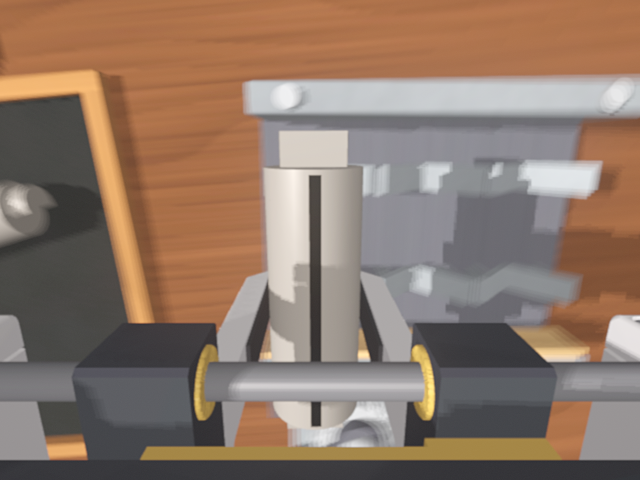

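Call:
jog_arm --series '[[[0,0,0],0,38],[[0,0,0],0,38],[[0,0,0],0,38],[[0,0,0],0,38]]'

```text
time_s: 6.43
tool_pos: [0.4874, 0.1252, 0.1503]
ee_rot: [[-0.997, 0.074, -0.0], [0.074, 0.997, -0.0], [0.0, -0.0, -1.0]]
force: [-0.4, -0.5, -3.7]
width: 0.459
grip_force: 30.0
```

Run:
```python
from h import *
f=grab('wrist'); s=ctrl.get_state(); print(s['tool_pos'],s['width'],s['grip_force'],np.arctan2(s['ee_rot'][1,1],s['ee_rot'][0,1]))
im=cv2.resize(f['img'][70:340,230:630,::-1],None,fx=2,fy=2)
q=np.load('cradle.npy'); d=load('wrist')
def W(l): c,s=np.cos(q[2]),np.sin(q[2]); x,y,z=np.array(l)/1e3; return [q[0]+c*x-s*y,q[1]+s*x+c*y,z]
def L(a,b,c):
    A,B=[tuple(int(t) for t in ((w2px(d,W(p))-[230,70])*2)) for p in(a,b)]; cv2.line(im,A,B,c,1)
L((-85,-125,70),(-85,125,70),(0,0,255))
for y in(0,78):
  for x in (-52,-32,32,52):
    L((x,y-34,54),(x,y,20),(0,255,0));L((x,y,20),(x,y+34,54),(0,255,0))
L((-110,125,12),(190,125,12),(255,0,0)); L((85,-100,65),(85,100,65),(0,0,255))
cv2.imwrite('pics/w5.png',im)
```

```text
[0.48744258 0.12514834 0.15041533] 0.4638337763904888 29.992896616458893 1.4962349918742177
```

View pics/w5.png

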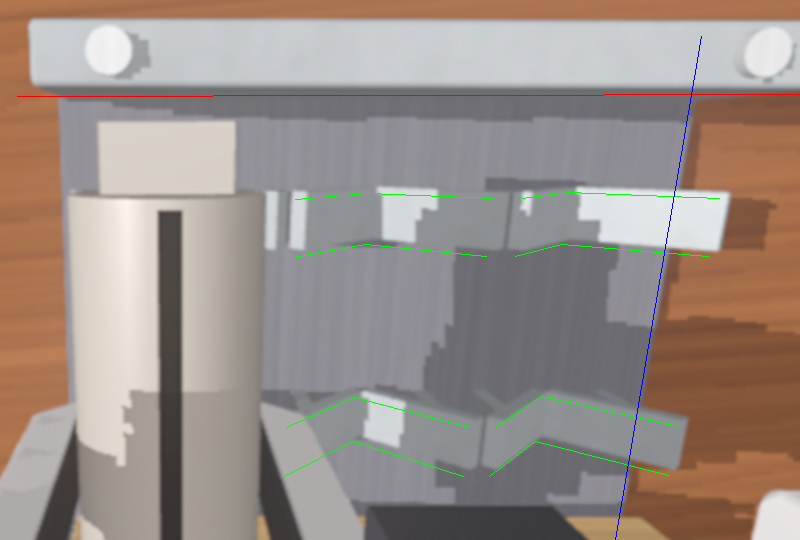

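Run:
```python
from h import *
from scipy.optimize import least_squares
d=load('wrist'); C=lambda x,y:(230+x/2-.25,70+y/2-.25)
X=[((60,88),-85,70),((420,88),-85,70),((780,89),-85,70),((729,192),-52,54),((720,250),-32,54),((687,417),32,54),((679,468),52,54)]
Y=[((509,220),39,54),((484,440),39,54),((695,110),125,12),((625,515),125,12)]
q0=np.load('cradle.npy')
def loc(q,c,z):
    w=px2w(d,*C(*c),z/1e3)-[q[0],q[1],0]; c_,s_=np.cos(q[2]),np.sin(q[2]); return np.array([c_*w[0]+s_*w[1],-s_*w[0]+c_*w[1]])*1e3
f=lambda q:np.array([loc(q,c,z)[0]-t for c,t,z in X]+[loc(q,c,z)[1]-t for c,t,z in Y])
r=least_squares(f,q0,x_scale=[.01,.01,.01]);q=r.x;print(q0,q,f(q).round(1)); np.save('cradle2.npy',q)
print('tips y',[loc(q,c,z)[1].round(1) for c,_,z in X[3:]])
print('core rim, axis px', loc(q,(165,196),.070*0+ (150.4-4.4+22)))
for n,y in(('t1',-78),('t2',0),('t3',78)): print(n,q[0]-np.sin(q[2])*y/1e3,q[1]+np.cos(q[2])*y/1e3)
s=ctrl.get_state(); w=np.array(s['tool_pos'])-[q[0],q[1],0];c_,s_=np.cos(q[2]),np.sin(q[2]);print('tcp loc',(c_*w[0]+s_*w[1])*1e3,(-s_*w[0]+c_*w[1])*1e3)
```

```text
[ 0.48897284  0.20428031 -0.07241431] [ 0.48649885  0.20601033 -0.07136949] [-0.1  0.3  1.   0.4  0.4 -1.3 -0.7 -0.4 -0.4  0.6  0.2]
tips y [np.float64(113.1), np.float64(113.8), np.float64(113.2), np.float64(113.8)]
core rim, axis px [-57.87628897 -80.18813425]
t1 0.48093675676541114 0.12820889443842315
t2 0.4864988523784649 0.20601032818094006
t3 0.49206094799151867 0.283811761923457
tcp loc 6.707509587589981 -80.58883742719951
```

Call:
jog_arm --series '[[[2,2,20],0,38],[[0,0,20],0,38],[[0,0,20],0,38],[[0,0,18],0,38],[[0,0,8],0,38],[[0,0,4],0,38],[[0,0,0],0,38],[[0,0,0],0,38]]'

```text
time_s: 7.15
tool_pos: [0.4863, 0.128, 0.0613]
ee_rot: [[-0.997, 0.073, 0.001], [0.073, 0.997, 0.0], [-0.001, 0.0, -1.0]]
force: [-0.6, -0.2, -3.1]
width: 0.458
grip_force: 30.0
```

Call:
jog_arm --series '[[[0,0,2],0,38],[[0,0,0],0,38],[[0,0,0],0,38]]'

```text
time_s: 7.4
tool_pos: [0.4859, 0.1282, 0.0591]
ee_rot: [[-0.997, 0.073, 0.001], [0.073, 0.997, 0.0], [-0.001, 0.0, -1.0]]
force: [0.8, -0.6, -4.2]
width: 0.458
grip_force: 30.0
```

Call:
jog_arm --series '[[[0,0,2],0,38],[[0,0,0],0,38],[[0,0,0],0,38]]'

```text
time_s: 7.65
tool_pos: [0.4855, 0.1283, 0.0565]
ee_rot: [[-0.997, 0.073, 0.0], [0.073, 0.997, 0.0], [-0.0, 0.0, -1.0]]
force: [0.4, 0.9, -3.3]
width: 0.46
grip_force: 30.0
```

Call:
jog_arm --series '[[[0,0,1],0,38],[[0,0,0],0,38],[[0,0,0],0,38]]'

```text
time_s: 7.9
tool_pos: [0.4857, 0.1284, 0.0558]
ee_rot: [[-0.997, 0.073, 0.0], [0.073, 0.997, 0.0], [-0.0, 0.0, -1.0]]
force: [-0.6, 1.4, -0.6]
width: 0.46
grip_force: 30.0
```

Call:
jog_arm --series '[[[0,0,1],0,38],[[0,0,0],0,38],[[0,0,0],0,38]]'

```text
time_s: 8.15
tool_pos: [0.4858, 0.1284, 0.0556]
ee_rot: [[-0.997, 0.073, -0.0], [0.073, 0.997, 0.0], [0.0, 0.0, -1.0]]
force: [-4.2, 1.4, 7.9]
width: 0.46
grip_force: 30.0
```

Call:
jog_arm --series '[[[0,0,0],0,50],[[0,0,0],0,54],[[0,0,0],0,54],[[0,0,-10],0,54],[[0,0,-20],0,54],[[0,0,-25],0,54],[[0,0,-25],0,54],[[0,0,-25],0,54]]'

```text
time_s: 8.82
tool_pos: [0.4853, 0.1281, 0.1612]
ee_rot: [[-0.997, 0.073, 0.0], [0.073, 0.997, -0.0], [-0.0, -0.0, -1.0]]
force: [1.3, 0.1, 0.5]
width: 0.571
grip_force: 0.0
```

Call:
jog_arm --series '[[[0,0,0],0,54],[[0,0,0],0,54],[[0,0,0],0,54]]'

```text
time_s: 9.07
tool_pos: [0.4849, 0.1281, 0.1589]
ee_rot: [[-0.997, 0.073, -0.001], [0.073, 0.997, -0.0], [0.001, -0.0, -1.0]]
force: [0.9, -0.4, 0.0]
width: 0.575
grip_force: 0.0
```

Run:
```python
from h import *
f=grab('wrist'); s=ctrl.get_state(); print(s['tool_pos'],s['width'])
cv2.imwrite('pics/w6.png',cv2.resize(f['img'][80:380,230:480,::-1],None,fx=2,fy=2))
B=(.455,-.1705)
plan([((.48,.10,.18),None,60,25),((B[0],B[1],.16),np.radians(11.9),60,28)])
```

```text
[0.48446595 0.12809436 0.15818918] 0.5724613148403536
[[[1,-14,-11],-0.0,60],[[1,-14,-11],-0.0,60],[[0,-23,2],0.108,60],[[-2,-23,2],0.107,60],[[-4,-22,2],0.108,60],[[-7,-22,2],0.107,60],[[-9,-21,2],0.108,60],[[-11,-20,1],0.107,60]]
[[[-13,-18,2],0.108,60],[[-15,-17,1],0.107,60],[[-17,-15,2],0.108,60],[[-18,-13,1],0.107,60],[[-20,-11,2],0.108,60],[[-20,-9,1],0.107,60]]
```

View pics/w6.png

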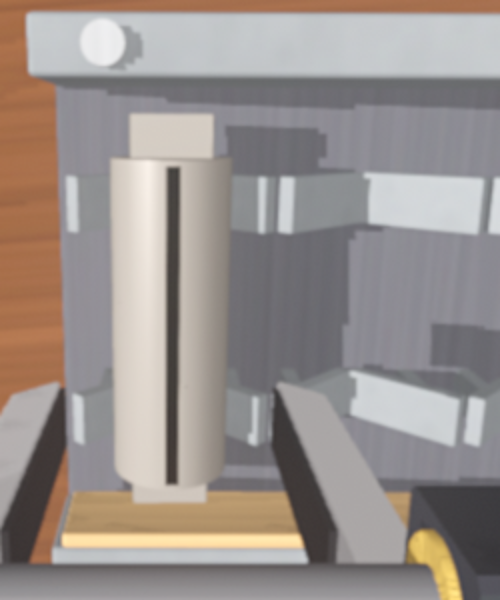

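Core A lies in trough 1 with its vent line on top: crop (172,168)–(172,482), centred between edges 112 and 228. Next is core B.

Call:
jog_arm --series '[[[1,-14,-11],0,60],[[1,-14,-11],0,60],[[0,-23,2],0.108,60],[[-2,-23,2],0.107,60],[[-4,-22,2],0.108,60],[[-7,-22,2],0.107,60],[[-9,-21,2],0.108,60],[[-11,-20,1],0.107,60]]'

```text
time_s: 9.78
tool_pos: [0.4671, -0.0369, 0.1685]
ee_rot: [[-0.75, 0.662, -0.003], [0.662, 0.75, 0.001], [0.003, -0.001, -1.0]]
force: [1.0, 0.1, 0.6]
width: 0.64
grip_force: 0.0
```

Call:
jog_arm --series '[[[-13,-18,2],0.108,60],[[-15,-17,1],0.107,60],[[-17,-15,2],0.108,60],[[-18,-13,1],0.107,60],[[-20,-11,2],0.108,60],[[-20,-9,1],0.107,60],[[0,0,0],0,60],[[0,0,0],0,60]]'

```text
time_s: 10.45
tool_pos: [0.4549, -0.1701, 0.16]
ee_rot: [[-0.206, 0.978, -0.002], [0.978, 0.206, 0.002], [0.003, -0.002, -1.0]]
force: [-0.4, -0.0, 0.0]
width: 0.641
grip_force: 0.0
```

Run:
```python
from h import *
d0=load('wrist'); q=np.load('cradle2.npy'); w=px2w(d0,230+171/2,80+157/2,.073)-[q[0],q[1],0]; c,s_=np.cos(q[2]),np.sin(q[2]); print('core A rim loc', (c*w[0]+s_*w[1])*1e3,(-s_*w[0]+c*w[1])*1e3)
f=grab('wrist'); s=ctrl.get_state(); print(s['tool_pos'],s['width'],np.arctan2(s['ee_rot'][1,1],s['ee_rot'][0,1]))
cv2.imwrite('pics/w7.png',cv2.resize(f['img'][100:340,200:420,::-1],None,fx=2.5,fy=2.5))
```

```text
core A rim loc -60.219170344280144 -75.93608469637333
[ 0.45514986 -0.16941806  0.1602184 ] 0.63797891933805 0.20930747065903454
```

View pics/w7.png

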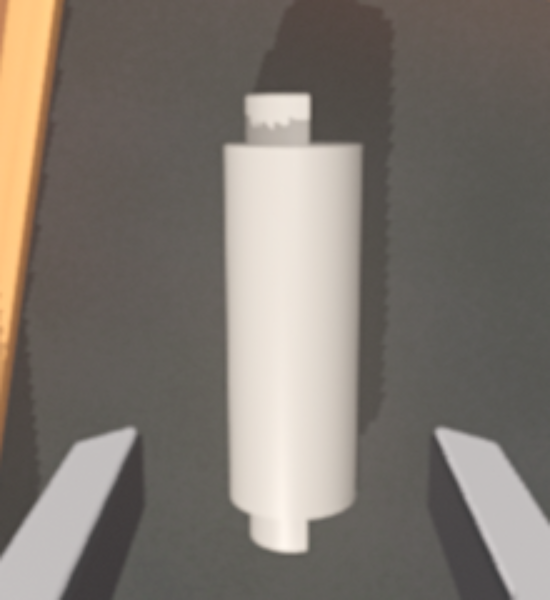

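Run:
```python
from h import *
d=load('wrist');C=lambda x,y:(200+x/2.5-.3,100+y/2.5-.3)
a=np.array([px2w(d,*C(*c),.024) for c in((224,150),(362,150),(230,490),(355,490))]); m=a.mean(0)
far=(a[0]+a[1])/2;near=(a[2]+a[3])/2; yaw=np.arctan2(*(far-near)[1::-1]); print(m,np.degrees(yaw))
print('rim centre y', px2w(d,*C(293,147),.040), 'tips',px2w(d,*C(278,95),.026),px2w(d,*C(280,550),.010))
print('strip',px2w(d,*C(50,100),.0),px2w(d,*C(5,420),.0))
n=np.array([np.sin(yaw),-np.cos(yaw)]); print('n',n)
```

```text
[ 0.45624748 -0.16527467  0.024     ] 101.92898785561589
rim centre y [ 0.4438766 -0.1070765  0.04     ] tips [ 0.4362137  -0.09310046  0.026     ] [ 0.47000635 -0.25239672  0.01      ]
strip [ 0.36066915 -0.11020444  0.        ] [ 0.36063903 -0.22693379  0.        ]
n [0.97840453 0.20669922]
```

Run:
```python
from h import *
plan([((.4563,-.166,.026),np.radians(11.93),60,28)])
```

```text
[[[1,0,27],0.0,60],[[1,0,27],0.0,60],[[0,1,27],0.0,60],[[1,0,27],0.001,60],[[0,1,26],0.0,60]]
```

Call:
jog_arm --series '[[[1,0,27],0,60],[[1,0,27],0,60],[[0,1,27],0,60],[[1,0,27],0,60],[[0,1,26],0,60],[[0,0,0],0,50],[[0,0,0],0,50],[[0,0,0],0,50]]'

```text
time_s: 11.17
tool_pos: [0.458, -0.1665, 0.0286]
ee_rot: [[-0.208, 0.978, 0.001], [0.978, 0.208, -0.001], [-0.001, 0.001, -1.0]]
force: [0.1, 0.1, -0.3]
width: 0.534
grip_force: 0.0
```

Call:
jog_arm --series '[[[0,-3,0],0,50],[[0,-3,0],0,50],[[0,-3,0],0,50],[[0,-3,0],0,50],[[0,-3,0],0,50],[[0,-3,0],0,50],[[0,-3,0],0,50],[[0,-3,0],0,50]]'

```text
time_s: 11.83
tool_pos: [0.4333, -0.1718, 0.0275]
ee_rot: [[-0.206, 0.978, -0.0], [0.978, 0.206, 0.0], [0.0, -0.0, -1.0]]
force: [0.4, -0.5, 0.5]
width: 0.529
grip_force: 0.1
```

Call:
jog_arm --series '[[[0,-3,0],0,50],[[0,-3,0],0,50],[[0,-3,0],0,50],[[0,-2,0],0,50],[[0,0,0],0,50],[[0,0,0],0,50]]'

```text
time_s: 12.33
tool_pos: [0.4228, -0.174, 0.0274]
ee_rot: [[-0.206, 0.978, -0.0], [0.978, 0.206, 0.0], [0.0, -0.0, -1.0]]
force: [-0.0, -1.0, -0.3]
width: 0.53
grip_force: 0.0
```

Run:
```python
from h import *
f=grab('wrist'); s=ctrl.get_state(); print(s['tool_pos'],s['width'],s['time_s'])
cv2.imwrite('pics/w8.png',cv2.resize(f['img'][110:440,230:400,::-1],None,fx=1.8,fy=1.8))
```

```text
[ 0.42290474 -0.17402418  0.02745769] 0.5351399663161113 12.3833
```

View pics/w8.png

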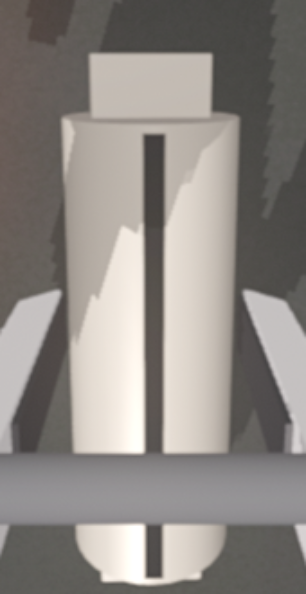

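The vent line of core B is on top, at crop x=153 between edges 62 and 240.

Run:
```python
from h import *
d=load('wrist');C=lambda x,y:(230+x/1.8-.3,110+y/1.8-.3)
a,l,z,n=roll(d,C(153.5,137),C(62,137),C(240,137),101.93); s=ctrl.get_state()
print(a,(l-np.array(s['tool_pos'])@n)*1e3,z)
rim=px2w(d,*C(151,115),.044)-s['tool_pos']; print('centre along tool x', (rim@s['ee_rot'][:,0])*1e3-60)
```

```text
1.5226102425789318 0.08614858906114131 0.022133355711627528
centre along tool x 3.22909942913099
```

Call:
jog_arm --series '[[[0,0,0],0,46],[[0,0,0],0,42],[[0,0,0],0,38],[[0,0,0],0,38],[[0,0,0],0,38]]'

```text
time_s: 12.8
tool_pos: [0.4229, -0.174, 0.0274]
ee_rot: [[-0.207, 0.978, -0.0], [0.978, 0.207, -0.0], [-0.0, -0.0, -1.0]]
force: [-0.9, -0.7, -0.2]
width: 0.458
grip_force: 30.0
```

Run:
```python
from h import *
q=np.load('cradle2.npy')
plan([((.423,-.174,.19),None,38,25),((.4953,.2836,.16),np.pi/2+q[2],38,28)])
```

```text
[[[0,0,-23],-0.0,38],[[0,0,-23],-0.0,38],[[0,0,-23],-0.0,38],[[0,0,-23],-0.0,38],[[0,0,-24],-0.0,38],[[0,0,-23],-0.0,38],[[0,0,-24],-0.0,38],[[25,10,2],-0.076,38]]
[[[25,12,2],-0.076,38],[[24,13,2],-0.076,38],[[23,15,2],-0.076,38],[[21,17,2],-0.076,38],[[20,18,2],-0.076,38],[[19,20,2],-0.076,38],[[17,21,2],-0.076,38],[[15,23,2],-0.076,38]]
[[[14,24,2],-0.076,38],[[12,25,1],-0.076,38],[[10,25,2],-0.076,38],[[8,26,1],-0.076,38],[[6,26,2],-0.076,38],[[3,27,1],-0.076,38],[[2,27,2],-0.076,38],[[-1,27,1],-0.075,38]]
```

Call:
jog_arm --series '[[[0,0,-23],0,38],[[0,0,-23],0,38],[[0,0,-23],0,38],[[0,0,-23],0,38],[[0,0,-24],0,38],[[0,0,-23],0,38],[[0,0,-24],0,38],[[25,10,2],-0.076,38]]'

```text
time_s: 13.47
tool_pos: [0.43, -0.1513, 0.1937]
ee_rot: [[-0.277, 0.961, 0.008], [0.961, 0.278, -0.007], [-0.009, 0.006, -1.0]]
force: [0.6, -0.3, -3.0]
width: 0.46
grip_force: 30.0
```

Call:
jog_arm --series '[[[25,12,2],-0.076,38],[[24,13,2],-0.076,38],[[23,15,2],-0.076,38],[[21,17,2],-0.076,38],[[20,18,2],-0.076,38],[[19,20,2],-0.076,38],[[17,21,2],-0.076,38],[[15,23,2],-0.076,38]]'

```text
time_s: 14.13
tool_pos: [0.4602, 0.07, 0.1714]
ee_rot: [[-0.781, 0.625, -0.002], [0.625, 0.781, 0.0], [0.001, -0.001, -1.0]]
force: [0.3, -0.1, -3.5]
width: 0.461
grip_force: 30.0
```

Call:
jog_arm --series '[[[14,24,2],-0.076,38],[[12,25,1],-0.076,38],[[10,25,2],-0.076,38],[[8,26,1],-0.076,38],[[6,26,2],-0.076,38],[[3,27,1],-0.076,38],[[2,27,2],-0.076,38],[[-1,27,1],-0.075,38]]'

```text
time_s: 14.8
tool_pos: [0.4945, 0.2845, 0.159]
ee_rot: [[-0.998, 0.068, -0.002], [0.068, 0.998, -0.001], [0.002, -0.001, -1.0]]
force: [0.2, -1.4, -3.2]
width: 0.463
grip_force: 30.0
```

Call:
jog_arm --series '[[[0,0,0],0,38],[[0,0,0],0,38],[[0,0,0],0,38],[[0,0,0],0,38]]'

```text
time_s: 15.13
tool_pos: [0.4951, 0.2823, 0.1599]
ee_rot: [[-0.997, 0.073, -0.001], [0.073, 0.997, -0.001], [0.001, -0.001, -1.0]]
force: [0.3, -0.4, -3.8]
width: 0.464
grip_force: 30.0
```

Run:
```python
from h import *
f=grab('wrist'); s=ctrl.get_state(); print(s['tool_pos'],s['width'],s['grip_force'],np.arctan2(s['ee_rot'][1,1],s['ee_rot'][0,1]))
cv2.imwrite('pics/w9.png',cv2.resize(f['img'][70:340,100:400,::-1],None,fx=2,fy=2))
```

```text
[0.49524721 0.28226241 0.1601834 ] 0.4574451916822256 29.99934822320938 1.4973334643875669
```

View pics/w9.png

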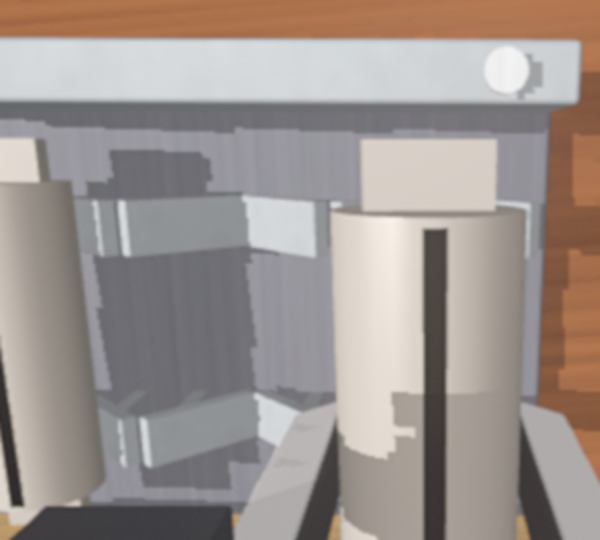

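Core B hangs over trough 3 with its vent line up, at crop x=435 between edges 332 and 526.

Run:
```python
from h import *
q=np.load('cradle2.npy');c,s_=np.cos(q[2]),np.sin(q[2]);d=load('wrist')
def loc(w): w=w-[q[0],q[1],0]; return np.round([(c*w[0]+s_*w[1])*1e3,(-s_*w[0]+c*w[1])*1e3],1)
C=lambda x,y:(100+x/2-.25,70+y/2-.25)
print('tcp',loc(np.array(ctrl.get_state()['tool_pos'])),'rim',loc(px2w(d,*C(429,209),.1602-.0054+.022)))
print('fence',loc(px2w(d,*C(100,103),.07)),loc(px2w(d,*C(500,103),.07)),'gap y39',loc(px2w(d,*C(322,230),.054)),'tip',loc(px2w(d,*C(538,230),.054)),'plate y125',loc(px2w(d,*C(550,120),.012)))
print(roll(d,C(435,235),C(332,235),C(525,235),np.degrees(q[2])+180)[0])
```

```text
tcp [ 3.3 76.7] rim [-58.9  77.8]
fence [-84.9 -29.4] [-84.6 100.9] gap y39 [-41.9  39. ] tip [-41.8 117.1] plate y125 [-81.5 126.6]
3.4676443467102342
```

Call:
jog_arm --series '[[[1,1,20],0,38],[[0,0,22],0,38],[[0,0,22],0,38],[[0,0,20],0,38],[[0,0,10],0,38],[[0,0,5],0,38],[[0,0,0],0,38],[[0,0,0],0,38]]'

```text
time_s: 15.85
tool_pos: [0.4953, 0.2843, 0.0624]
ee_rot: [[-0.997, 0.072, 0.001], [0.072, 0.997, 0.0], [-0.001, 0.001, -1.0]]
force: [0.4, -0.3, -3.0]
width: 0.461
grip_force: 30.0
```

Call:
jog_arm --series '[[[0,0,2],0,38],[[0,0,0],0,38],[[0,0,0],0,38]]'

```text
time_s: 16.1
tool_pos: [0.4951, 0.2845, 0.0603]
ee_rot: [[-0.997, 0.072, 0.001], [0.072, 0.997, 0.0], [-0.001, 0.001, -1.0]]
force: [0.6, -0.8, -2.6]
width: 0.459
grip_force: 30.0
```

Call:
jog_arm --series '[[[0,0,1],0,38],[[0,0,0],0,38],[[0,0,0],0,38]]'

```text
time_s: 16.35
tool_pos: [0.4946, 0.2843, 0.0586]
ee_rot: [[-0.997, 0.072, 0.0], [0.072, 0.997, 0.0], [-0.0, 0.0, -1.0]]
force: [-0.8, 0.6, -3.3]
width: 0.462
grip_force: 30.0
```

Call:
jog_arm --series '[[[0,0,1],0,38],[[0,0,0],0,38],[[0,0,0],0,38]]'

```text
time_s: 16.6
tool_pos: [0.4945, 0.2843, 0.0574]
ee_rot: [[-0.997, 0.072, -0.0], [0.072, 0.997, -0.0], [0.0, -0.0, -1.0]]
force: [-0.0, 0.1, -2.6]
width: 0.462
grip_force: 30.0
```

Call:
jog_arm --series '[[[0,0,1],0,38],[[0,0,0],0,38],[[0,0,0],0,38]]'

```text
time_s: 16.85
tool_pos: [0.4947, 0.2844, 0.0567]
ee_rot: [[-0.997, 0.072, 0.0], [0.072, 0.997, 0.0], [-0.0, 0.0, -1.0]]
force: [-0.5, 0.7, -2.0]
width: 0.461
grip_force: 30.0
```

Call:
jog_arm --series '[[[0,0,0.5],0,38],[[0,0,0],0,38],[[0,0,0],0,38]]'

```text
time_s: 17.1
tool_pos: [0.4948, 0.2844, 0.0566]
ee_rot: [[-0.997, 0.072, 0.0], [0.072, 0.997, 0.0], [-0.0, 0.0, -1.0]]
force: [-2.9, -1.0, 5.4]
width: 0.461
grip_force: 30.0
```

Call:
jog_arm --series '[[[0,0,0],0,50],[[0,0,0],0,54],[[0,0,0],0,54],[[0,0,-10],0,54],[[0,0,-25],0,54],[[0,0,-30],0,54],[[0,0,-35],0,54],[[0,0,-35],0,54]]'

```text
time_s: 17.77
tool_pos: [0.4942, 0.2842, 0.1927]
ee_rot: [[-0.997, 0.072, -0.0], [0.072, 0.997, -0.0], [0.0, -0.0, -1.0]]
force: [0.2, -0.1, -0.5]
width: 0.573
grip_force: 0.0
```

Call:
jog_arm --series '[[[0,0,-30],0,54],[[0,0,0],0,54],[[0,0,0],0,54],[[0,0,0],0,54]]'

```text
time_s: 18.1
tool_pos: [0.4941, 0.2841, 0.2204]
ee_rot: [[-0.997, 0.072, -0.001], [0.072, 0.997, -0.0], [0.001, -0.0, -1.0]]
force: [-0.8, -0.2, -0.7]
width: 0.572
grip_force: 0.0
```

Run:
```python
from h import *
f=grab('wrist'); s=ctrl.get_state(); print(s['tool_pos'])
cv2.imwrite('pics/w10.png',f['img'][90:400,:,::-1])
q=np.load('cradle2.npy');c,s_=np.cos(q[2]),np.sin(q[2]); R=np.array([[c,-s_],[s_,c]])
def knob(t): return q[:2]+R@(np.array([150-100*np.sin(t),-50-100*np.cos(t)])/1e3)
print(knob(-.525)); k=knob(-.525)
plan([((*k,.24),q[2],54,28)])
```

```text
[0.49365752 0.28398506 0.21942073]
[0.67637472 0.05555507]
[[[-13,-14,-1],0.105,54],[[-15,-13,-1],0.105,54],[[-16,-11,-1],0.105,54],[[-17,-10,-1],0.105,54],[[-18,-8,-2],0.105,54],[[-19,-6,-1],0.105,54],[[-19,-4,-2],0.104,54],[[-19,-2,-1],0.105,54]]
[[[-19,0,-2],0.104,54],[[-19,3,-1],0.105,54],[[-19,4,-2],0.104,54],[[-19,7,-1],0.105,54],[[-18,8,-2],0.104,54],[[-16,10,-1],0.105,54],[[-16,12,-2],0.104,54]]
```

View pics/w10.png

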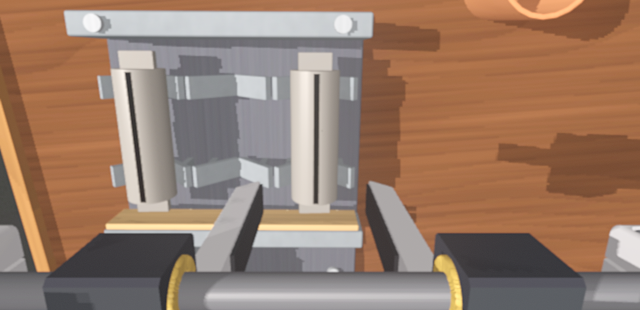

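Both cores lie in troughs 1 and 3 with their vent lines on top, at (128,72)–(143,200) and x=317. I've used all my picture views, so I'll check by numbers from here.

Call:
jog_arm --series '[[[-13,-14,-1],0.105,54],[[-15,-13,-1],0.105,54],[[-16,-11,-1],0.105,54],[[-17,-10,-1],0.105,54],[[-18,-8,-2],0.105,54],[[-19,-6,-1],0.105,54],[[-19,-4,-2],0.104,54],[[-19,-2,-1],0.105,54]]'

```text
time_s: 18.82
tool_pos: [0.5909, 0.1607, 0.2287]
ee_rot: [[-0.609, 0.793, -0.004], [0.793, 0.609, -0.0], [0.002, -0.003, -1.0]]
force: [-0.5, 1.0, 0.5]
width: 0.571
grip_force: 0.0
```

Call:
jog_arm --series '[[[-19,0,-2],0.104,54],[[-19,3,-1],0.105,54],[[-19,4,-2],0.104,54],[[-19,7,-1],0.105,54],[[-18,8,-2],0.104,54],[[-16,10,-1],0.105,54],[[-16,12,-2],0.104,54],[[0,0,0],0,54]]'

```text
time_s: 19.48
tool_pos: [0.6779, 0.0529, 0.2396]
ee_rot: [[0.076, 0.997, -0.003], [0.997, -0.076, -0.001], [-0.001, -0.003, -1.0]]
force: [0.4, 0.3, -1.0]
width: 0.574
grip_force: 0.0
```

Call:
jog_arm --series '[[[0,0,0],0,54],[[0,0,0],0,54],[[0,0,0],0,54]]'

```text
time_s: 19.73
tool_pos: [0.6763, 0.0566, 0.2409]
ee_rot: [[0.069, 0.998, -0.002], [0.998, -0.069, 0.0], [0.0, -0.002, -1.0]]
force: [0.1, 0.1, -1.0]
width: 0.573
grip_force: 0.0
```

Run:
```python
from h import *
d0=load('wrist'); q=np.load('cradle2.npy')
print('rollA',roll(d0,(128,164),(113,164),(160,164),np.degrees(q[2])+180)[0],roll(d0,(138,255),(121,255),(170,255),np.degrees(q[2])+180)[0])
f=grab('wrist'); s=ctrl.get_state(); print(s['tool_pos'],np.arctan2(s['ee_rot'][1,1],s['ee_rot'][0,1]))
d=load('wrist'); im=np.array(f['img']); hsv=cv2.cvtColor(im,cv2.COLOR_RGB2HSV)
print('exp top px',w2px(d,(.6764,.0556,.144)),w2px(d,(.6764,.0556,.092)))
# knob colour from top picture
t=load('top')['img']; t0=cv2.imread('pics/top0.png')[176:183,299:304,::-1]; print('knob rgb',t0.reshape(-1,3).mean(0))
u,v=[int(x) for x in w2px(d,(.6764,.0556,.144))]
for dv in range(-40,41,8): print(v+dv,[tuple(int(x) for x in hsv[min(479,v+dv),u+k]) for k in range(-40,41,8)])
```

```text
rollA 4.119763868324498 7.511608694993627
[0.67642255 0.0566291  0.24132194] -0.06902894325982992
exp top px [314.45262197 250.14298231] [314.54002079 233.2605316 ]
knob rgb [190.6        128.          80.28571429]
210 [(11, 136, 169), (11, 135, 159), (154, 13, 140), (133, 12, 148), (150, 11, 113), (156, 11, 114), (12, 142, 174), (12, 143, 166), (12, 142, 167), (12, 143, 175), (12, 144, 173)]
218 [(11, 137, 171), (11, 137, 160), (12, 140, 166), (133, 12, 152), (160, 14, 112), (178, 26, 117), (163, 22, 104), (11, 142, 167), (12, 145, 169), (12, 143, 176), (12, 143, 176)]
226 [(11, 140, 171), (11, 136, 159), (12, 141, 165), (10, 119, 154), (13, 144, 142), (13, 140, 142), (13, 141, 141), (12, 144, 166), (12, 143, 169), (11, 141, 177), (12, 145, 176)]
234 [(12, 139, 171), (11, 139, 158), (12, 143, 164), (11, 142, 160), (13, 141, 146), (15, 136, 222), (15, 143, 204), (12, 128, 139), (12, 143, 171), (11, 142, 178), (12, 144, 177)]
242 [(12, 140, 171), (11, 139, 158), (11, 142, 162), (11, 141, 161), (15, 136, 227), (16, 135, 228), (15, 135, 228), (15, 142, 196), (12, 145, 171), (12, 143, 17
[... 405 characters left out ...]
1, 143, 161), (12, 144, 165), (12, 143, 159), (12, 145, 165), (12, 146, 177), (12, 144, 182), (12, 147, 172), (12, 145, 172), (12, 147, 168), (12, 141, 181)]
274 [(11, 142, 178), (11, 146, 164), (11, 144, 166), (12, 145, 160), (12, 146, 166), (12, 145, 167), (12, 145, 174), (12, 146, 140), (12, 147, 173), (12, 143, 170), (12, 142, 180)]
282 [(11, 140, 137), (11, 141, 127), (11, 143, 128), (11, 141, 125), (12, 144, 129), (11, 144, 136), (11, 144, 143), (12, 148, 134), (12, 146, 173), (11, 142, 171), (12, 142, 180)]
290 [(13, 141, 141), (14, 143, 143), (13, 144, 159), (14, 147, 181), (14, 142, 201), (15, 140, 222), (16, 138, 228), (16, 136, 237), (12, 144, 175), (12, 143, 173), (12, 144, 181)]
```

```bash
cat >> h.py <<'E'
def swing(t0,t1,n,op,z=.122,q=np.load('cradle2.npy')):
    c,s_=np.cos(q[2]),np.sin(q[2]); R=np.array([[c,-s_],[s_,c]]); k=lambda t:q[:2]+R@(np.array([150-100*np.sin(t),-50-100*np.cos(t)])/1e3)
    plan([((*k(t),z),q[2],op,60) for t in np.linspace(t0,t1,n+1)[1:]])
E
python3 - <<'E'
from h import *
q=np.load('cradle2.npy')
im=load('wrist')['img'][215:275,285:350]; m=(cv2.cvtColor(im,cv2.COLOR_RGB2HSV)[:,:,2]>195); p=np.argwhere(m)
c=p.mean(0)+[215,285]; print(c, px2w(load('wrist'),c[1],c[0],.144))
plan([((.6764,.0556,.122),q[2],54,27)])
swing(-.525,.66,8,28)
E
```

```text
[246.9591528  316.33131619] [0.67793603 0.05792426 0.144     ]
[[[0,0,24],0.0,54],[[0,0,24],0.001,54],[[0,0,24],0.0,54],[[-1,0,24],0.001,54],[[0,0,23],0.0,54]]
[[[-2,-4,40],0.001,28],[[-3,-5,40],0.001,28],[[-3,-4,39],0.0,28],[[-4,-14,0],0.0,28],[[-2,-15,0],0.0,28],[[0,-15,0],0.0,28],[[2,-14,0],0.0,28],[[4,-15,0],0.0,28]]
[[[6,-13,0],0.0,28],[[9,-12,0],0.0,28]]
```

Call:
jog_arm --series '[[[0,1,24],0,54],[[1,0,24],0,54],[[0,0,24],0,54],[[0,0,24],0,54],[[0,0,23],0,54],[[0,0,0],0,28],[[0,0,0],0,28],[[0,0,0],0,28]]'

```text
time_s: 20.45
tool_pos: [0.679, 0.0569, 0.1247]
ee_rot: [[0.07, 0.998, 0.002], [0.998, -0.07, -0.0], [0.0, 0.002, -1.0]]
force: [-0.1, -0.3, 1.2]
width: 0.397
grip_force: 0.0
```

Run:
```python
from h import *
s=ctrl.get_state(); print(s['tool_pos'],s['width'],s['force'])
swing(-.5,.66,8,28)
```

```text
[0.67901899 0.05694093 0.12468896] 0.3966214677943396 [-0.07488047 -0.32797335  1.21379174]
[[[-9,-18,3],0.001,28],[[-4,-14,0],0.0,28],[[-2,-14,0],0.0,28],[[0,-15,0],0.0,28],[[3,-14,0],0.0,28],[[4,-14,0],0.0,28],[[6,-13,0],0.0,28],[[8,-12,0],0.0,28]]
```

Call:
jog_arm --series '[[[0,0,0],0,28],[[0,0,0],0,28],[[0,0,0],0,28]]'

```text
time_s: 20.7
tool_pos: [0.6791, 0.0566, 0.1246]
ee_rot: [[0.071, 0.997, 0.003], [0.997, -0.071, -0.0], [0.0, 0.003, -1.0]]
force: [-0.3, -0.0, 0.3]
width: 0.297
grip_force: 0.0
```

Call:
jog_arm --series '[[[-9,-17,2],0,28],[[-4,-14,0],0,28],[[-2,-14,0],0,28],[[0,-15,0],0,28]]'

```text
time_s: 21.03
tool_pos: [0.6199, 0.0436, 0.1232]
ee_rot: [[0.072, 0.997, 0.008], [0.997, -0.072, -0.003], [-0.003, 0.009, -1.0]]
force: [6.6, -5.2, -0.5]
width: 0.297
grip_force: 3.2
```

Call:
jog_arm --series '[[[3,-14,0],0,28],[[4,-14,0],0,28],[[6,-13,0],0,28],[[8,-12,0],0,28]]'

```text
time_s: 21.37
tool_pos: [0.5679, 0.0692, 0.123]
ee_rot: [[0.072, 0.997, 0.007], [0.997, -0.072, -0.002], [-0.002, 0.007, -1.0]]
force: [5.1, -3.9, -0.1]
width: 0.299
grip_force: 2.7
```

Run:
```python
from h import *
s=ctrl.get_state(); print(s['tool_pos'],s['width'],s['force'])
q=np.load('cradle2.npy');c,s_=np.cos(q[2]),np.sin(q[2]);w=np.array(s['tool_pos'])[:2]-q[:2]
x,y=(c*w[0]+s_*w[1])*1e3-150,(-s_*w[0]+c*w[1])*1e3+50; print('theta',np.arctan2(-x,-y),np.hypot(x,y))
swing(.66,-.66,8,28)
```

```text
[0.5679398  0.06924908 0.12303403] 0.298777219880748 [ 5.11553013 -3.9214283  -0.05599285]
theta 0.6319681875280904 99.89959480260718
[[[-7,12,1],-0.001,28],[[-7,15,0],0.0,28],[[-4,16,0],0.0,28],[[-1,16,0],0.0,28],[[1,16,0],0.0,28],[[4,16,0],0.0,28],[[7,16,0],0.0,28],[[9,13,0],0.0,28]]
```

```bash
cat >> h.py <<'E'
def arc(t0,t1,n,op=28):
    k=lambda t:np.array([-100*np.cos(t),-100*np.sin(t)]) # tool x = cradle +y, tool y = cradle +x
    p=k(t0); rows=[]
    for t in np.linspace(t0,t1,n+1)[1:]:
        d=np.round(k(t)-p); p=p+d; rows.append([[int(d[0]),int(d[1]),0],0,op])
    print(json.dumps(rows).replace(' ',''))
E
python3 - <<'E'
from h import *
arc(.66,-.69,8); arc(-.69,.69,8); arc(.69,-.69,8)
E
```

```text
[[[-9,14,0],0,28],[[-7,16,0],0,28],[[-4,16,0],0,28],[[-1,17,0],0,28],[[2,17,0],0,28],[[4,16,0],0,28],[[7,15,0],0,28],[[10,14,0],0,28]]
[[[-10,-14,0],0,28],[[-7,-16,0],0,28],[[-4,-16,0],0,28],[[-2,-18,0],0,28],[[2,-17,0],0,28],[[4,-16,0],0,28],[[7,-16,0],0,28],[[10,-14,0],0,28]]
[[[-10,14,0],0,28],[[-7,16,0],0,28],[[-4,16,0],0,28],[[-2,18,0],0,28],[[2,17,0],0,28],[[4,16,0],0,28],[[7,16,0],0,28],[[10,14,0],0,28]]
```

Call:
jog_arm --series '[[[-9,14,0],0,28],[[-7,16,0],0,28],[[-4,16,0],0,28],[[-1,17,0],0,28],[[2,17,0],0,28],[[4,16,0],0,28],[[7,15,0],0,28],[[10,14,0],0,28]]'

```text
time_s: 22.03
tool_pos: [0.6913, 0.0629, 0.1213]
ee_rot: [[0.072, 0.997, -0.001], [0.997, -0.072, -0.001], [-0.001, -0.001, -1.0]]
force: [-2.6, -1.3, 0.7]
width: 0.296
grip_force: 1.1
```

Call:
jog_arm --series '[[[-10,-14,0],0,28],[[-7,-16,0],0,28],[[-4,-16,0],0,28],[[-2,-18,0],0,28],[[2,-17,0],0,28],[[4,-16,0],0,28],[[7,-16,0],0,28],[[10,-14,0],0,28]]'

```text
time_s: 22.7
tool_pos: [0.566, 0.0712, 0.123]
ee_rot: [[0.072, 0.997, 0.007], [0.997, -0.072, -0.002], [-0.002, 0.007, -1.0]]
force: [5.6, -4.8, -0.1]
width: 0.299
grip_force: 2.8
```

```bash
cat >> h.py <<'E'
def theta():
    s=ctrl.get_state(); q=np.load('cradle2.npy');c,s_=np.cos(q[2]),np.sin(q[2]);w=np.array(s['tool_pos'])[:2]-q[:2]
    x,y=(c*w[0]+s_*w[1])*1e3-150,(-s_*w[0]+c*w[1])*1e3+50; print('theta',np.arctan2(-x,-y),np.hypot(x,y),s['tool_pos'],s['force'].round(1),s['time_s'])
E
python3 - <<'E'
from h import *
theta()
E
```

```text
theta 0.6597286149544895 99.69439031897518 [0.56598685 0.07122462 0.12301665] [ 5.6 -4.8 -0.1] 22.7
```

Call:
jog_arm --series '[[[-10,14,0],0,28],[[-7,16,0],0,28],[[-4,16,0],0,28],[[-2,18,0],0,28],[[2,17,0],0,28],[[4,16,0],0,28],[[7,16,0],0,28],[[10,14,0],0,28]]'

```text
time_s: 23.37
tool_pos: [0.6914, 0.0628, 0.1213]
ee_rot: [[0.072, 0.997, -0.001], [0.997, -0.072, -0.001], [-0.001, -0.001, -1.0]]
force: [-1.2, -0.7, 0.2]
width: 0.293
grip_force: 1.1
```

Call:
jog_arm --series '[[[-10,-14,0],0,28],[[-7,-16,0],0,28],[[-4,-16,0],0,28],[[-2,-18,0],0,28],[[2,-17,0],0,28],[[4,-16,0],0,28],[[7,-16,0],0,28],[[10,-14,0],0,28]]'

```text
time_s: 24.03
tool_pos: [0.566, 0.0712, 0.123]
ee_rot: [[0.072, 0.997, 0.007], [0.997, -0.072, -0.003], [-0.002, 0.007, -1.0]]
force: [5.6, -4.0, -0.2]
width: 0.299
grip_force: 2.9
```

Call:
jog_arm --series '[[[-10,14,0],0,28],[[-7,16,0],0,28],[[-4,16,0],0,28],[[-2,18,0],0,28],[[2,17,0],0,28],[[4,16,0],0,28],[[7,16,0],0,28],[[10,14,0],0,28]]'

```text
time_s: 24.7
tool_pos: [0.6914, 0.0628, 0.1213]
ee_rot: [[0.072, 0.997, -0.001], [0.997, -0.072, -0.001], [-0.001, -0.001, -1.0]]
force: [-2.4, -1.6, 0.3]
width: 0.301
grip_force: 1.1
```

Call:
jog_arm --series '[[[-10,-14,0],0,28],[[-7,-16,0],0,28],[[-4,-16,0],0,28],[[-2,-18,0],0,28],[[2,-17,0],0,28],[[4,-16,0],0,28],[[7,-16,0],0,28],[[10,-14,0],0,28]]'

```text
time_s: 25.37
tool_pos: [0.566, 0.0712, 0.123]
ee_rot: [[0.072, 0.997, 0.007], [0.997, -0.072, -0.003], [-0.002, 0.007, -1.0]]
force: [5.2, -4.0, -0.3]
width: 0.304
grip_force: 2.9
```

Call:
jog_arm --series '[[[-10,14,0],0,28],[[-7,16,0],0,28],[[-4,16,0],0,28],[[-2,18,0],0,28],[[2,17,0],0,28],[[4,16,0],0,28],[[7,16,0],0,28],[[10,14,0],0,28]]'

```text
time_s: 26.03
tool_pos: [0.6914, 0.0628, 0.1213]
ee_rot: [[0.072, 0.997, -0.001], [0.997, -0.072, -0.001], [-0.001, -0.001, -1.0]]
force: [-1.9, -1.9, 0.1]
width: 0.303
grip_force: 1.1
```

Call:
jog_arm --series '[[[-10,-14,0],0,28],[[-7,-16,0],0,28],[[-4,-16,0],0,28],[[-2,-18,0],0,28],[[2,-17,0],0,28],[[4,-16,0],0,28],[[7,-16,0],0,28],[[10,-14,0],0,28]]'

```text
time_s: 26.7
tool_pos: [0.566, 0.0712, 0.123]
ee_rot: [[0.072, 0.997, 0.007], [0.997, -0.072, -0.003], [-0.002, 0.008, -1.0]]
force: [4.8, -3.6, 0.4]
width: 0.295
grip_force: 2.9
```

Run:
```python
from h import *
theta()
arc(-.69,.69,16); arc(-.69,.69,24)
```

```text
theta 0.6588664449092911 99.69931195499952 [0.56604758 0.07116359 0.12304554] [ 4.8 -3.6  0.4] 26.7
[[[-5,-7,0],0,28],[[-5,-7,0],0,28],[[-4,-8,0],0,28],[[-3,-8,0],0,28],[[-3,-8,0],0,28],[[-1,-8,0],0,28],[[-2,-9,0],0,28],[[0,-9,0],0,28],[[0,-8,0],0,28],[[2,-9,0],0,28],[[1,-8,0],0,28],[[3,-8,0],0,28],[[3,-8,0],0,28],[[4,-8,0],0,28],[[5,-7,0],0,28],[[5,-7,0],0,28]]
[[[-4,-5,0],0,28],[[-3,-4,0],0,28],[[-3,-5,0],0,28],[[-2,-5,0],0,28],[[-3,-5,0],0,28],[[-2,-6,0],0,28],[[-2,-5,0],0,28],[[-1,-6,0],0,28],[[-1,-5,0],0,28],[[-1,-6,0],0,28],[[-1,-6,0],0,28],[[0,-6,0],0,28],[[0,-5,0],0,28],[[1,-6,0],0,28],[[1,-6,0],0,28],[[1,-5,0],0,28],[[1,-6,0],0,28],[[2,-5,0],0,28],[[2,-6,0],0,28],[[3,-5,0],0,28],[[2,-5,0],0,28],[[3,-5,0],0,28],[[3,-5,0],0,28],[[4,-4,0],0,28]]
```

Call:
jog_arm --series '[[[-10,14,0],0,28],[[-7,16,0],0,28],[[-4,16,0],0,28],[[-2,18,0],0,28],[[2,17,0],0,28],[[4,16,0],0,28],[[7,16,0],0,28],[[10,14,0],0,28]]'

```text
time_s: 27.37
tool_pos: [0.6914, 0.0628, 0.1213]
ee_rot: [[0.072, 0.997, -0.001], [0.997, -0.072, -0.001], [-0.001, -0.001, -1.0]]
force: [-2.6, -2.2, 0.6]
width: 0.301
grip_force: 1.1
```

Call:
jog_arm --series '[[[-10,-14,0],0,28],[[-7,-16,0],0,28],[[-4,-16,0],0,28],[[-2,-18,0],0,28]]'

```text
time_s: 27.7
tool_pos: [0.628, 0.0428, 0.1227]
ee_rot: [[0.072, 0.997, 0.009], [0.997, -0.072, -0.004], [-0.003, 0.009, -1.0]]
force: [7.4, -5.4, -0.6]
width: 0.299
grip_force: 3.7
```

Call:
jog_arm --series '[[[2,-17,0],0,28],[[4,-16,0],0,28],[[7,-16,0],0,28],[[10,-14,0],0,28]]'

```text
time_s: 28.03
tool_pos: [0.5662, 0.0711, 0.1231]
ee_rot: [[0.072, 0.997, 0.008], [0.997, -0.072, -0.003], [-0.002, 0.008, -1.0]]
force: [5.2, -4.1, -0.9]
width: 0.3
grip_force: 3.1
```

Call:
jog_arm --series '[[[-10,14,0],0,28],[[-7,16,0],0,28],[[-4,16,0],0,28],[[-2,18,0],0,28],[[2,17,0],0,28],[[4,16,0],0,28],[[7,16,0],0,28],[[10,14,0],0,28]]'

```text
time_s: 28.7
tool_pos: [0.6914, 0.0628, 0.1213]
ee_rot: [[0.072, 0.997, -0.001], [0.997, -0.072, -0.001], [-0.001, -0.001, -1.0]]
force: [-2.8, -2.2, -0.4]
width: 0.299
grip_force: 1.1
```

Call:
jog_arm --series '[[[-5,-7,0],0,28],[[-5,-7,0],0,28],[[-4,-8,0],0,28],[[-3,-8,0],0,28],[[-3,-8,0],0,28],[[-1,-8,0],0,28]]'

```text
time_s: 29.2
tool_pos: [0.6439, 0.0431, 0.1222]
ee_rot: [[0.073, 0.997, 0.006], [0.997, -0.073, -0.003], [-0.003, 0.007, -1.0]]
force: [7.3, -6.0, -1.8]
width: 0.298
grip_force: 3.9
```

Call:
jog_arm --series '[[[-2,-9,0],0,28],[[0,-9,0],0,28]]'

```text
time_s: 29.37
tool_pos: [0.6257, 0.0427, 0.1225]
ee_rot: [[0.073, 0.997, 0.006], [0.997, -0.073, -0.003], [-0.002, 0.006, -1.0]]
force: [6.9, -5.9, -0.9]
width: 0.301
grip_force: 3.4
```

Call:
jog_arm --series '[[[0,-8,0],0,28],[[1,-4,0],0,28]]'

```text
time_s: 29.53
tool_pos: [0.6131, 0.0452, 0.1224]
ee_rot: [[0.072, 0.997, 0.005], [0.997, -0.072, -0.002], [-0.002, 0.005, -1.0]]
force: [5.2, -4.7, -0.6]
width: 0.297
grip_force: 2.8
```

Call:
jog_arm --series '[[[1,-5,0],0,28],[[1,-4,0],0,28]]'

```text
time_s: 29.7
tool_pos: [0.6046, 0.048, 0.1225]
ee_rot: [[0.072, 0.997, 0.005], [0.997, -0.072, -0.002], [-0.002, 0.005, -1.0]]
force: [4.7, -3.9, 0.2]
width: 0.298
grip_force: 2.7
```

Call:
jog_arm --series '[[[1,-4,0],0,28],[[1,-4,0],0,28]]'

```text
time_s: 29.87
tool_pos: [0.5969, 0.0506, 0.1225]
ee_rot: [[0.072, 0.997, 0.005], [0.997, -0.072, -0.002], [-0.002, 0.005, -1.0]]
force: [4.8, -4.9, -0.3]
width: 0.297
grip_force: 2.6
```

Call:
jog_arm --series '[[[2,-4,0],0,28],[[2,-4,0],0,28]]'

```text
time_s: 30.03
tool_pos: [0.5892, 0.0552, 0.1224]
ee_rot: [[0.072, 0.997, 0.005], [0.997, -0.072, -0.002], [-0.002, 0.005, -1.0]]
force: [5.5, -4.8, 0.0]
width: 0.3
grip_force: 2.6
```

Call:
jog_arm --series '[[[2,-5,0],0,28],[[2,-4,0],0,28]]'

```text
time_s: 30.2
tool_pos: [0.5804, 0.06, 0.1224]
ee_rot: [[0.072, 0.997, 0.005], [0.997, -0.072, -0.002], [-0.001, 0.005, -1.0]]
force: [5.3, -3.3, 0.6]
width: 0.296
grip_force: 2.5
```

Call:
jog_arm --series '[[[2,-4,0],0,28],[[2,-4,0],0,28]]'

```text
time_s: 30.37
tool_pos: [0.5728, 0.0645, 0.1223]
ee_rot: [[0.072, 0.997, 0.005], [0.997, -0.072, -0.002], [-0.002, 0.005, -1.0]]
force: [4.7, -3.5, 0.3]
width: 0.301
grip_force: 2.5
```

Call:
jog_arm --series '[[[3,-5,0],0,28],[[3,-4,0],0,28]]'

```text
time_s: 30.53
tool_pos: [0.5668, 0.0696, 0.1226]
ee_rot: [[0.072, 0.997, 0.013], [0.997, -0.072, -0.005], [-0.004, 0.013, -1.0]]
force: [20.6, -12.5, -10.8]
width: 0.299
grip_force: 10.4
```

Run:
```python
from h import *
theta()
```

```text
theta 0.6428348546227503 100.42326432479797 [0.56677266 0.06955999 0.12262919] [ 20.6 -12.5 -10.8] 30.5333
```

The force jumped at the end of this swing, which probably means the nut has reached its stop. I'll confirm with a short back-and-forth swing.

Run:
```python
from h import *
arc(.67,0.05,5); arc(.05,.29,6)
```

```text
[[[-7,10,0],0,28],[[-6,11,0],0,28],[[-4,12,0],0,28],[[-3,12,0],0,28],[[-1,12,0],0,28]]
[[[0,-4,0],0,28],[[1,-4,0],0,28],[[0,-4,0],0,28],[[1,-4,0],0,28],[[1,-4,0],0,28],[[1,-4,0],0,28]]
```

Call:
jog_arm --series '[[[-7,10,0],0,28],[[-6,11,0],0,28],[[-4,12,0],0,28],[[-3,12,0],0,28],[[-1,12,0],0,28],[[0,0,0],0,28]]'

```text
time_s: 31.03
tool_pos: [0.6191, 0.0466, 0.1213]
ee_rot: [[0.072, 0.997, 0.0], [0.997, -0.072, 0.0], [0.0, 0.0, -1.0]]
force: [1.4, 0.5, 0.2]
width: 0.298
grip_force: 0.0
```

Call:
jog_arm --series '[[[0,-4,0],0,28],[[1,-4,0],0,28],[[0,-4,0],0,28]]'

```text
time_s: 31.28
tool_pos: [0.6065, 0.0497, 0.1212]
ee_rot: [[0.071, 0.997, 0.001], [0.997, -0.071, -0.0], [0.0, 0.001, -1.0]]
force: [4.7, -1.1, -3.1]
width: 0.301
grip_force: 2.7
```

Call:
jog_arm --series '[[[1,-4,0],0,28],[[1,-4,0],0,28]]'

```text
time_s: 31.45
tool_pos: [0.6019, 0.0508, 0.1213]
ee_rot: [[0.071, 0.997, 0.01], [0.997, -0.071, -0.003], [-0.003, 0.01, -1.0]]
force: [18.6, -8.3, -13.2]
width: 0.296
grip_force: 9.6
```

Call:
jog_arm --series '[[[1,-3,0],0,28],[[1,-2,0],0,28]]'

```text
time_s: 31.62
tool_pos: [0.5995, 0.052, 0.1217]
ee_rot: [[0.071, 0.997, 0.016], [0.997, -0.071, -0.005], [-0.004, 0.016, -1.0]]
force: [26.0, -9.8, -14.5]
width: 0.301
grip_force: 12.9
```

Run:
```python
from h import *
theta()
```

```text
theta 0.2686859316185413 99.13248459881903 [0.59948696 0.0519855  0.12172207] [ 26.   -9.8 -14.5] 31.6167
```

Call:
jog_arm --series '[[[-1,6,0],0,28],[[0,2,0],0,40],[[0,0,0],0,54],[[0,0,0],0,54],[[0,0,0],0,54],[[0,0,0],0,54],[[0,0,-20],0,54],[[0,0,-30],0,54]]'

```text
time_s: 32.28
tool_pos: [0.5997, 0.0535, 0.1676]
ee_rot: [[0.071, 0.997, -0.009], [0.998, -0.071, 0.001], [0.0, -0.009, -1.0]]
force: [1.0, 0.5, -0.0]
width: 0.57
grip_force: 0.0
```

Call:
jog_arm --series '[[[0,0,-35],0,54],[[0,0,-35],0,54],[[0,0,-20],0,54],[[0,0,0],0,54]]'

```text
time_s: 32.62
tool_pos: [0.6051, 0.0531, 0.2673]
ee_rot: [[0.07, 0.997, 0.01], [0.998, -0.07, -0.001], [-0.0, 0.01, -1.0]]
force: [-0.1, 0.6, 0.7]
width: 0.575
grip_force: 0.0
```

Run:
```python
from h import *
theta(); q=np.load('cradle2.npy')
plan([((.53,.20,.26),np.pi/2+q[2],54,26)])
```

```text
theta 0.217815323792509 96.37921987289577 [0.60506699 0.05306404 0.26726372] [-0.1  0.6  0.7] 32.6167
[[[9,-6,0],-0.105,54],[[10,-5,1],-0.105,54],[[10,-4,0],-0.105,54],[[11,-2,1],-0.105,54],[[11,-1,0],-0.105,54],[[11,0,1],-0.104,54],[[11,1,0],-0.105,54],[[11,2,1],-0.104,54]]
[[[10,3,0],-0.105,54],[[10,4,1],-0.104,54],[[10,5,0],-0.105,54],[[9,7,1],-0.104,54],[[8,7,0],-0.105,54],[[8,8,1],-0.104,54],[[6,9,0],-0.105,54]]
```

Call:
jog_arm --series '[[[9,-6,0],-0.105,54],[[10,-5,0],-0.105,54],[[10,-4,0],-0.105,54],[[11,-2,0],-0.105,54],[[11,-1,0],-0.105,54],[[11,0,0],-0.104,54],[[11,1,0],-0.105,54],[[11,2,0],-0.104,54]]'

```text
time_s: 33.28
tool_pos: [0.5611, 0.132, 0.2588]
ee_rot: [[-0.698, 0.716, -0.003], [0.716, 0.698, 0.0], [0.002, -0.002, -1.0]]
force: [-0.2, 0.3, -0.2]
width: 0.574
grip_force: 0.0
```

Call:
jog_arm --series '[[[10,3,0],-0.105,54],[[10,4,0],-0.104,54],[[10,5,0],-0.105,54],[[9,7,0],-0.104,54],[[8,7,0],-0.105,54],[[8,8,0],-0.104,54],[[6,9,0],-0.105,54],[[0,0,0],0,54]]'

```text
time_s: 33.95
tool_pos: [0.5262, 0.2008, 0.259]
ee_rot: [[-0.998, 0.068, -0.003], [0.068, 0.998, 0.0], [0.003, -0.0, -1.0]]
force: [0.4, -0.3, -0.6]
width: 0.576
grip_force: 0.0
```

Call:
jog_arm --series '[[[0,0,0],0,54],[[0,0,0],0,54],[[0,0,0],0,54]]'

```text
time_s: 34.2
tool_pos: [0.5279, 0.1991, 0.2604]
ee_rot: [[-0.997, 0.074, -0.001], [0.074, 0.997, -0.0], [0.001, -0.0, -1.0]]
force: [-0.5, 0.4, 0.3]
width: 0.574
grip_force: 0.0
```

Run:
```python
from h import *
grab('wrist');d=load('wrist');q=np.load('cradle2.npy');c,s_=np.cos(q[2]),np.sin(q[2]);R=np.array([[c,-s_],[s_,c]])
g=cv2.cvtColor(np.array(d['img']),cv2.COLOR_RGB2GRAY)
P=lambda x,y,z:w2px(d,[*(q[:2]+R@np.array([x,y])/1e3),z/1e3])
for y0 in(-78,78):
  for x in(-40,0,35):
    # dark-line search over the vent angle on the cylinder surface
    v=[g[tuple(np.round(P(x,y0+22*np.sin(t),51+22*np.cos(t))).astype(int)[::-1])] for t in np.radians(range(-40,41,4))]
    print(y0,x,[int(k) for k in v])
for y in(-78,78,0): # profile along x at z=55: ends of cores, jaw
  print(y,[int(g[tuple(np.round(P(x,y,65)).astype(int)[::-1])]) for x in range(-100,100,4)])
```

```text
-78 -40 [215, 216, 219, 223, 229, 237, 250, 250, 242, 240, 205, 68, 63, 111, 202, 195, 191, 184, 175, 172, 163]
-78 0 [215, 217, 219, 221, 229, 236, 241, 240, 237, 230, 147, 79, 59, 171, 200, 195, 190, 182, 175, 171, 162]
-78 35 [215, 216, 218, 221, 225, 229, 234, 232, 227, 223, 139, 76, 64, 177, 198, 192, 188, 181, 177, 168, 164]
78 -40 [224, 234, 241, 253, 253, 245, 233, 226, 224, 221, 186, 110, 69, 127, 176, 193, 188, 184, 179, 170, 163]
78 0 [222, 233, 238, 248, 246, 236, 227, 225, 220, 216, 187, 72, 68, 116, 170, 192, 188, 183, 174, 168, 163]
78 35 [223, 227, 232, 239, 238, 231, 224, 222, 218, 214, 182, 64, 64, 147, 184, 190, 186, 182, 177, 171, 165]
-78 [204, 204, 202, 195, 162, 215, 215, 217, 97, 106, 62, 72, 83, 99, 60, 68, 81, 96, 61, 68, 71, 80, 60, 59, 68, 80, 61, 59, 61, 66, 59, 59, 59, 61, 69, 60, 59, 107, 208, 207, 202, 194, 232, 203, 202, 203, 148, 146, 147, 145]
78 [207, 206, 207, 208, 115, 208, 208, 207, 223, 223, 222, 221, 222, 222, 221, 221, 221, 221, 220, 220, 221, 220, 219, 218, 216, 219, 218, 216, 215, 218, 218, 216, 215, 218, 217, 216, 214, 212, 212, 205, 206, 176, 232, 201, 202, 202, 156, 147, 147, 147]
0 [209, 207, 205, 203, 109, 111, 114, 127, 147, 148, 147, 134, 133, 147, 146, 146, 147, 124, 114, 144, 132, 133, 135, 121, 118, 119, 120, 126, 147, 134, 134, 141, 146, 147, 145, 145, 122, 148, 148, 137, 157, 195, 231, 207, 208, 208, 153, 147, 147, 139]
```

```bash
python3 -c "
from rig import ctrl
print(ctrl.sign_off())"
```

```text
the job is handed in; nothing more can be done
None
```

Both cores lie in troughs 1 and 3 with their flats up (vent lines about 6° off vertical). The nut is tightened to its dead stop, the jaw closed on both cores by its measured position, and the job is handed in; no verdict was returned.

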